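# Fit the spacer and hold the spread circlip at the turntable spindle's groove

### The job

Put the modelling turntable's spindle back together: slide the spacer over the upright spindle until it sits fully home on the hub, and let go of it. Then take the circlip pliers out of their stand by the handles, squeeze them fully so that the circlip on their tips is spread wide, and lower the spread circlip over the spindle until it is level with the groove just above the spacer, pressing only gently. Finish while still holding the pliers there, upright and fully squeezed: do not let the circlip close on the spindle, do not let go, and leave the mug, jar and clay pod alone.

Things in the scene. Friction and masses are not known exactly. Their poses are not given: they have to be found in the camera images.
- seat (a point): Centre of the hub's flat top (34 mm wide), 40 mm above the table, on the axis of the turntable's upright steel spindle. Turntable: fixed round dark iron base, 130 mm wide, 18 mm high, hub in its middle. Spindle above the hub: 22 mm thick, 44 mm long (top 84 mm above the table), its top 4 mm chamfered down to 15 mm. z up.
- groove (a point): Centre of the groove round the spindle, on its axis, 66 mm above the table: 4 mm tall (64 to 68 mm above the table), 19 mm thick at its bottom. The groove starts just where the seated spacer's top face lies. z up.
- spacer_centre (a point): Centre (half-way up) of the loose aluminium spacer sleeve: 40 mm outer diameter, 24.4 mm bore, 24 mm high, 90 to 180 g, lying flat with its bore upright on a 9 mm thick, 150 mm square plywood board on the table. z is the bore's axis.
- pliers_grip (a point): Where to squeeze the pliers: midway between the two upright black rubber handles, 70 mm above the pivot. Handles on the +y and -y sides: 18 mm wide along x, from 44 mm below to 22 mm above this point; over their outer faces 51 mm at rest, 40 mm fully squeezed (faces then parallel). On the stand it is 179 mm above the table. z: up the handles; yaw as the stand.
- ring_centre (a point): Middle of the circlip on the pliers' tips, where the spindle's axis must pass when it is spread: on the middle line, 145 mm below pliers_grip. Dark steel, level, 2.6 mm thick C of 3.5 mm wire; bore 19.6 mm at rest (too tight for the spindle), 24.8 mm fully spread. Closed back on the -x side, jaws on the +y and -y sides; 40 mm of free height for the spindle between them.
- jaw_left (a joint): How far the pliers are squeezed (rad): 0 at rest, circlip closed; 0.081 against the built-in stop, circlip fully spread. Spring-loaded: about 2 N on each handle at pliers_grip starts it, about 8 N reaches the stop; grip with 15 to 40 N. Both handles move together and equally.
- pliers: Circlip pliers, 240 g, upright, tips down; origin at the pivot, axes as pliers_grip. A cross bar at the pivot (80 mm along y, 15 along x, 10 tall) lies in 6 mm deep open-topped notches of the stand.
- spacer: The same spacer; origin at the centre of its underside.
- mug: White ceramic mug, 76 mm wide, 85 mm high, standing by; leave alone. Origin under its centre.
- glaze_jar: Clear jar with white lid, 64 mm wide, 85 mm high, standing by; leave alone. Origin under its centre.
- clay_pod: Dark clay poppy pod, 68 mm wide, 68 mm high, standing by; leave alone. Origin under its centre.
- stand: Fixed plywood stand of the pliers: 100 mm square foot, two cheeks 14 mm thick and 110 mm high, 54 mm apart in the clear; the jaws hang freely between them. The pliers lift straight out: the tips are clear after 80 mm. Origin under its centre.
Things that resemble listed ones, but are neither listed nor needed, are in the scene too. Of the things that look like the pliers, the larger one is meant. Of the things shaped like the spacer, the aluminium one is meant.

How it is judged:
By the outcome, as a careful person would: the job done as asked, in the order asked, and still so for the second after the job is handed in, while the arm keeps its last pose, push and grip.
It also fails if it takes over 64 s, if anything falls off the work surface, if the arm or the gripper's body presses on something with over 40 N, if the wrist force passes 120 N, or if a joint passes its speed limit or range.

### The arm

A 6-joint arm with a two-finger parallel gripper is mounted at the origin on the work surface. World frame = base frame: x ahead of the robot, y to its left, z up, the work surface at z = 0. Lengths are in m, angles in rad, forces in N, time in s.
With the tool pointing down it reaches from about 0.375 to 0.975 m from the base axis. Payload 3.8 kg.
Tool frame: the origin (TCP) lies at the very end of the fingers, on their centre line; the grasp point (between the pads) lies 19 mm behind it; y points along the fingers, x is the direction in which the jaws open and shut, and the axes are right-handed (so a half turn about y gives the same grasp; the last joint's range is limited). The gripper opens to 88 mm and grips with 3 to 60 N. Pads are 18 mm wide; open, the fingers measure 123 mm over their backs; the gripper's body (75 mm by 187 mm) begins 45 mm behind the grasp point.
Start: joints at [1.182, 0.264, 1.604, -0, 1.274, -0.037], TCP at [0.233, 0.634, 0.239] pointing down, gripper open.
Joint ranges: [-2.63, 2.63], [-0.94, 2.18], [0.31, 2.57], [-1.31, 4.45], [0, 2.66], [-2.55, 2.55]. Speed limits (rad/s): [2.57, 2.57, 3.14, 3.14, 3.14, 3.14].

### API

Orientations are given as a unit quaternion [w, x, y, z].
In Python, from workcell import status, get_image, robot gives the robot as it stands.
- The arm moves only by the shell command python3 -m crank 'ROWS' [OPENING]. ROWS is JSON, a list of rows, each an object of numbers: "tx", "ty", "tz": the shift along the world's x, y, z in units of 40 mm (1.0 is 40 mm); "ax", "ay", "az": the turn, a rotation vector about the world's x, y, z in units of 10 degrees (1.0 is 10 degrees). In form: [{"tx": .., "ty": .., "tz": .., "ax": .., "ay": .., "az": ..}, ...]. A call has 1 to 10 rows; each row is the pose to reach, as a shift and turn from the pose measured when the call began; what a row does not reach only later rows make up. A row lasts 1/8 s, in which the tool goes at most 62.5 mm and 10.7 degrees, less where a joint would pass 70% of its speed; a pose out of reach is approached as far as the arm can. A call with a gripper value outside its range is refused whole. OPENING is the finger opening in mm, from 0 to 88.1, set as the call begins (- or left out, the last holds). The fingers move at their own pace and stop on an object; the grip force is fixed at half the most. Time passes only in rows, so rows that repeat a pose let the fingers close. It gives the time, the measured TCP pose, the force and the opening at its end, in the units of the state.
- status.get_state(): the state, without advancing time (a new reading comes with each control period).
- get_image(name): name is "scene" or "top" or "wrist"; returns a dict with "color" (400x640x3 uint8, red, green, blue), "fx", "fy", "cx", "cy" (pixels), "rvec" (rotation vector, rad) and "tvec" (3), from world to camera coordinates, as OpenCV has them; the wrist camera has in their place "mount" (4x4, takes a point from camera to tool coordinates, whose origin is the TCP and whose axes are the tool frame's). Camera axes: x right, y down, z forward; pixel columns grow to the right and rows downward; lengths in m; the calibration is good to about 2 mm. The wrist camera is an equidistant fisheye: a pixel r from the principal point sees the ray r / f radians off the axis. A picture is of the moment at which its call begins: read the wrist's pose just before it. There is no depth.
- robot.hand_in(): hands the job in, once; it reports no verdict.
The state is a dict: "time_s": time; "joint_positions": joint angles; "dq": joint speeds; "joint_efforts": joint torques, N m; "position": TCP position; "ee_rot": TCP orientation; "wrist_force": force on the tool from outside, world axes, zero at the start; "moment": the same for the moment, N m; "finger_gap": finger opening in m.
Only numpy, scipy, OpenCV 4.12 (cv2) and the standard library are available. Lean on these libraries where they do the work, as an engineer would, in place of code of your own. Each camera call takes 0.05 s, during which the arm holds its last target.

## Working session

There is one attempt and no reset: what is moved stays moved. The work goes in short steps, Python scripts to look and compute and a shell command to move; the robot and the scene stay as the last step left them, time stands still between calls to the robot, and variables do not carry over. Pictures are saved under pics/ and viewed, and the job is handed in when it is done.

```bash
ls; mkdir -p pics; cat > h.py <<'E'
import numpy as np, cv2, json
from scipy.spatial.transform import Rotation as R
from workcell import status, get_image, robot
def save(n,im): cv2.imwrite('pics/'+n+'.png',cv2.cvtColor(im,cv2.COLOR_RGB2BGR))
E
python3 - <<'E'
from h import *
import pickle
s=status.get_state(); print(s)
for n in ['scene','top','wrist']:
    d=get_image(n); pickle.dump((s,d),open(n+'0.pkl','wb')); save(n+'0',d['color'])
    print(n,{k:v for k,v in d.items() if k!='color'})
E
```

```text
pics
{'time_s': 0.0, 'joint_positions': array([ 1.18210838e+00,  2.64781332e-01,  1.60531019e+00, -3.23862889e-05,
        1.27368728e+00, -3.68791900e-02]), 'dq': array([-1.01994483e-04,  3.57771249e-04, -5.61930388e-04,  1.99194968e-05,
       -1.60470135e-04,  8.10177792e-04]), 'joint_efforts': array([ 1.94289416e-03, -5.02114892e+01, -3.56871772e+01,  7.29568815e-02,
        2.96517194e-02, -2.27161745e-04]), 'position': array([0.23234372, 0.63302927, 0.23740346]), 'ee_rot': array([-0.57935339,  0.58020937,  0.40414384, -0.40543124]), 'wrist_force': array([ 0.0176837 , -0.59602384,  0.15942466]), 'moment': array([-0.01433786,  0.0289044 , -0.00537748]), 'finger_gap': 0.08848654769598009}
scene {'fx': 411.1680760283821, 'fy': 411.1680760283821, 'cx': 319.24191531708095, 'cy': 198.80923616399755, 'rvec': array([ 1.13849983,  2.44025682, -0.94572668]), 'tvec': array([ 0.37304993, -0.26450676,  1.39257298])}
top {'fx': 413.486955839732, 'fy': 413.486955839732, 'cx': 321.61773092151634, 'cy': 202.82664860759056, 'rvec': array([ 2.1476116 , -2.14324952,  0.17794635]), 'tvec': array([0.01879304, 0.63987193, 1.06240561])}
wrist {'fx': 309.70691628693146, 'fy': 309.70691628693146, 'cx': 318.4112998888132, 'cy': 203.1367254653633, 'mount': array([[ 9.99999626e-01,  8.21957851e-04, -2.69037791e-04,
        -1.01590667e-03],
       [ 5.09450641e-04, -3.08447181e-01,  9.51241335e-01,
        -1.45999595e-01],
       [ 6.98896335e-04, -9.51241116e-01, -3.08447485e-01,
         7.94693481e-02],
       [ 0.00000000e+00,  0.00000000e+00,  0.00000000e+00,
         1.00000000e+00]])}
```

View pics/scene0.png

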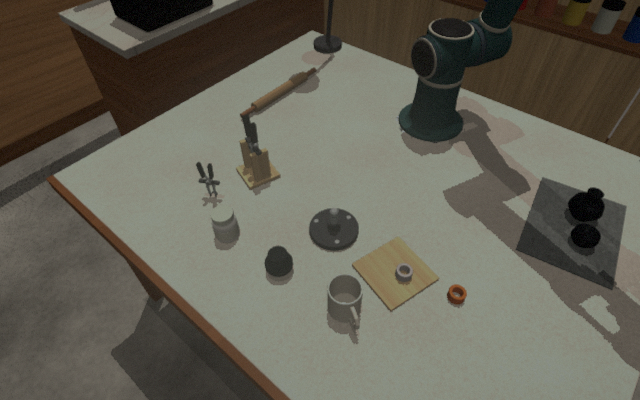

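View pics/top0.png

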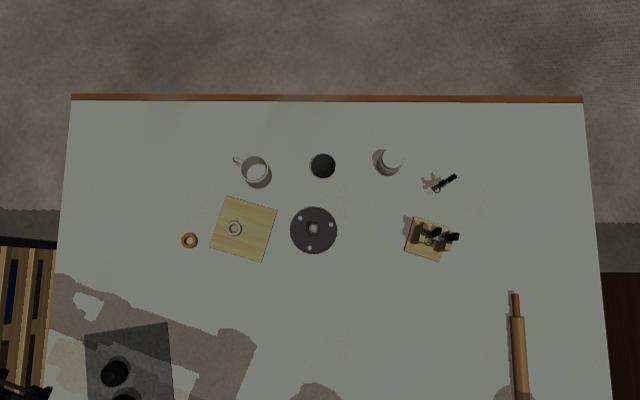

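View pics/wrist0.png

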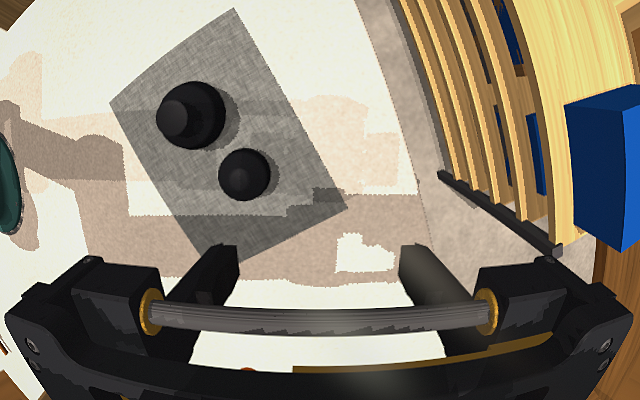

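Top view candidates: grey ring on the board (234,228) against the orange ring (189,240); the pliers in the stand (432,238) against the small pliers (440,183). By the description I choose the grey ring and the stand pliers. I'll check both in one close crop.

```bash
cat >> h.py <<'E'
def ray(d,uv):
    K=np.array([[d['fx'],0,d['cx']],[0,d['fy'],d['cy']],[0,0,1]])
    Rm=R.from_rotvec(d['rvec']).as_matrix(); C=-Rm.T@d['tvec']
    v=Rm.T@np.linalg.inv(K)@np.array([*uv,1.]); return C,v/np.linalg.norm(v)
def onz(d,uv,z):
    C,v=ray(d,uv); return C+v*(z-C[2])/v[2]
def proj(d,P):
    Rm=R.from_rotvec(d['rvec']).as_matrix(); q=np.atleast_2d(P)@Rm.T+d['tvec']
    return np.c_[d['fx']*q[:,0]/q[:,2]+d['cx'],d['fy']*q[:,1]/q[:,2]+d['cy']]
def tri(a,b):
    (C1,v1),(C2,v2)=a,b
    A=np.c_[v1,-v2]; t=np.linalg.lstsq(A,C2-C1,rcond=None)[0]
    p,q=C1+t[0]*v1,C2+t[1]*v2; return (p+q)/2,np.linalg.norm(p-q)
def wpose(s): # tool pose
    return R.from_quat(np.roll(s['ee_rot'],-1)).as_matrix(), s['position']
def wray(s,d,uv):
    Rm,p=wpose(s); a=(np.array(uv,float)-[d['cx'],d['cy']]); r=np.hypot(*a); th=r/d['fx']
    c=np.array([*(np.sin(th)*a/max(r,1e-9)),np.cos(th)]); M=d['mount']
    v=Rm@(M[:3,:3]@c); C=Rm@M[:3,3]+p; return C,v
def wproj(s,d,P):
    Rm,p=wpose(s); M=d['mount']; q=(((np.atleast_2d(P)-p)@Rm)-M[:3,3])@M[:3,:3]
    th=np.arctan2(np.hypot(q[:,0],q[:,1]),q[:,2]); r=th*d['fx']; n=np.hypot(q[:,0],q[:,1])
    return np.c_[d['cx']+r*q[:,0]/n,d['cy']+r*q[:,1]/n]
E
python3 - <<'E'
from h import *
import pickle
t=pickle.load(open('top0.pkl','rb'))[1]; c=pickle.load(open('scene0.pkl','rb'))[1]
a=cv2.resize(t['color'][140:270,170:330],(800,650))[:300*2]
b=cv2.resize(t['color'][150:270,380:480],None,fx=5,fy=5,interpolation=cv2.INTER_CUBIC)
a=cv2.resize(t['color'][190:270,175:345],None,fx=4.6,fy=4.6,interpolation=cv2.INTER_CUBIC)
save('cropA',a); save('cropB',b)
e=cv2.resize(c['color'][90:240,180:290],None,fx=4,fy=4,interpolation=cv2.INTER_CUBIC); save('cropC',e)
f=cv2.resize(c['color'][190:310,300:480],None,fx=4.4,fy=4.4,interpolation=cv2.INTER_CUBIC); save('cropD',f)
print('spacer',onz(t,(234,228),.033),'scene',onz(c,(404,270),.033))
print('spindle',onz(t,(313,229),.084),onz(c,(335,210),.084))
print('pl',onz(t,(445,236),.2),onz(c,(247,120),.2))
E
```

```text
spacer [0.57300534 0.25627391 0.033     ] scene [0.57519377 0.26055497 0.033     ]
spindle [0.56606703 0.04259401 0.084     ] [0.56854113 0.04665321 0.084     ]
pl [ 0.53990651 -0.26221151  0.2       ] [ 0.55130009 -0.26723167  0.2       ]
```

View pics/cropA.png

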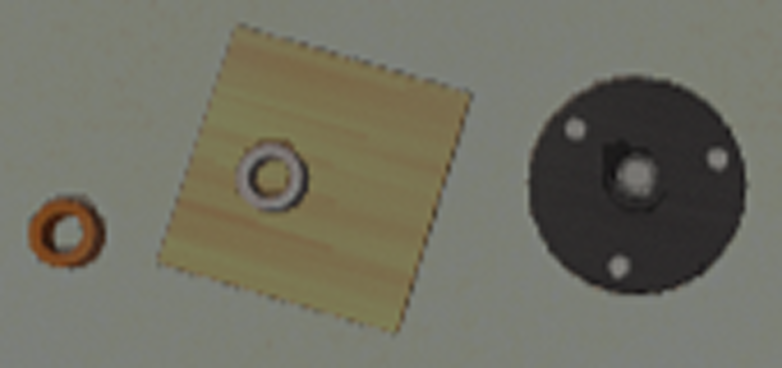

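View pics/cropB.png

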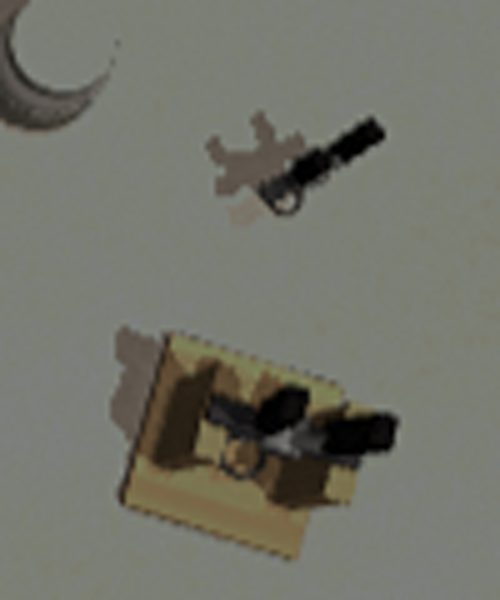

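View pics/cropC.png

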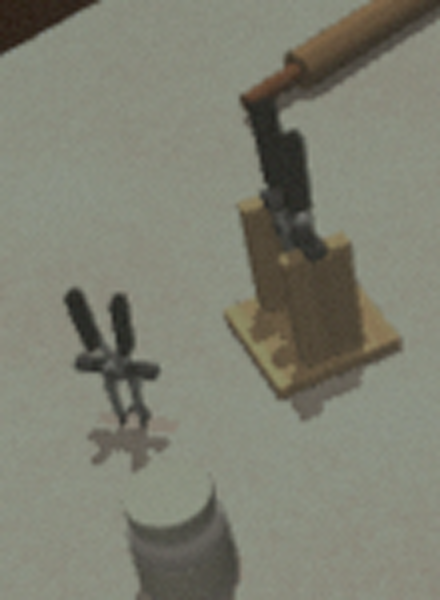

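View pics/cropD.png

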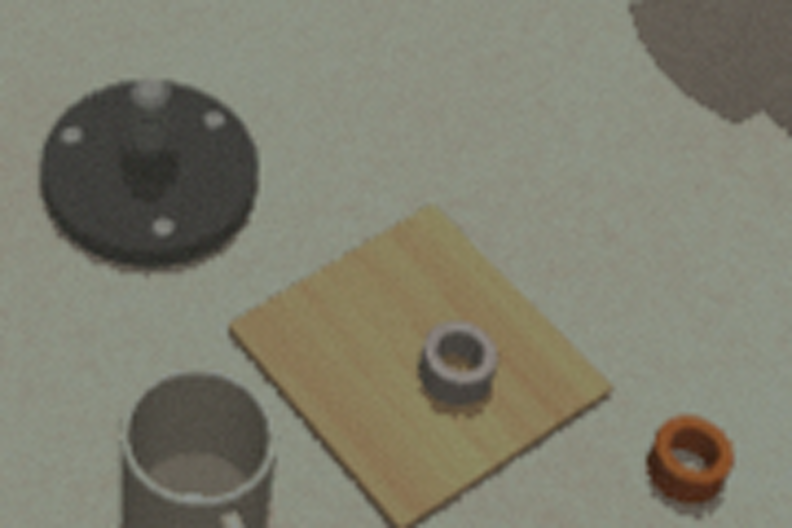

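The crops confirm it: the aluminium ring lies on the board, and the larger pliers are in the stand. Next I work out the move to above the spacer.

```bash
python3 - <<'E'
from h import *
s=status.get_state(); Rm,p=wpose(s)
print(p,'\n',Rm.round(3)); 
g=np.array([.574,.258,.16]); print((g-p)/.04, 'time',s['time_s'])
E
```

```text
[0.23238242 0.633145   0.23769368] 
 [[ 0.345 -0.001 -0.939]
 [ 0.939 -0.002  0.345]
 [-0.002 -1.     0.   ]]
[ 8.54043961 -9.37862512 -1.94234199] time 0.15
```

```bash
python3 -m crank '[{"tx":1,"ty":-1.1,"tz":0},{"tx":2,"ty":-2.2,"tz":0},{"tx":3,"ty":-3.3,"tz":-0.2},{"tx":4,"ty":-4.4,"tz":-0.4},{"tx":5,"ty":-5.5,"tz":-0.7},{"tx":6,"ty":-6.6,"tz":-1},{"tx":7,"ty":-7.7,"tz":-1.4},{"tx":8,"ty":-8.8,"tz":-1.7},{"tx":8.5,"ty":-9.4,"tz":-1.9},{"tx":8.5,"ty":-9.4,"tz":-1.9}]' 88
python3 - <<'E'
from h import *
import pickle
s=status.get_state(); d=get_image('wrist'); pickle.dump((s,d),open('w1.pkl','wb')); save('w1',d['color'])
s2=status.get_state()
for a in (s,s2): print(a['time_s'],a['position'],np.abs(a['dq']).max(),a['wrist_force'])
E
```

```text
0.15 [0.23238242 0.633145   0.23769368] 0.0033360501068833825 [-0.05505479  0.01174798  0.96144244]
0.2 [0.23244411 0.63324414 0.23785805] 0.002986901645358208 [0.29998466 0.76514782 0.34877524]validation failed for argument at $[0]...
```

View pics/w1.png

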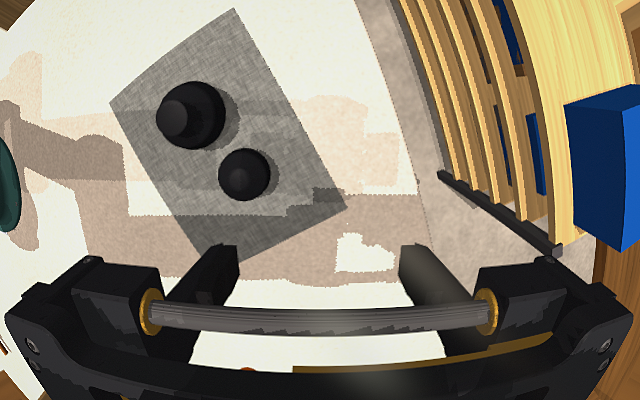

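The call was refused and the view is unchanged. All six keys are probably needed.

```bash
python3 -m crank '[{"tx":1,"ty":-1.1,"tz":0,"ax":0,"ay":0,"az":0},{"tx":2,"ty":-2.2,"tz":0,"ax":0,"ay":0,"az":0},{"tx":3,"ty":-3.3,"tz":-0.2,"ax":0,"ay":0,"az":0},{"tx":4,"ty":-4.4,"tz":-0.4,"ax":0,"ay":0,"az":0},{"tx":5,"ty":-5.5,"tz":-0.7,"ax":0,"ay":0,"az":0},{"tx":6,"ty":-6.6,"tz":-1,"ax":0,"ay":0,"az":0},{"tx":7,"ty":-7.7,"tz":-1.4,"ax":0,"ay":0,"az":0},{"tx":8,"ty":-8.8,"tz":-1.7,"ax":0,"ay":0,"az":0},{"tx":8.5,"ty":-9.4,"tz":-1.9,"ax":0,"ay":0,"az":0},{"tx":8.5,"ty":-9.4,"tz":-1.9,"ax":0,"ay":0,"az":0}]' 88
python3 - <<'E'
from h import *
import pickle
s=status.get_state(); d=get_image('wrist'); pickle.dump((s,d),open('w1.pkl','wb')); save('w1b',d['color'])
s2=status.get_state()
for a in (s,s2): print(a['time_s'],a['position'],np.abs(a['dq']).max(),a['wrist_force'])
E
```

```text
time_s: 1.45
position: [0.5731, 0.255, 0.1606]
ee_rot: [-0.58, 0.581, 0.403, -0.405]
wrist_force: [0.2, 0.1, 0.8]
finger_gap: 0.088
1.45 [0.57306296 0.25499514 0.16062194] 0.04780289296310443 [0.16355375 0.05613573 0.79032332]
1.5 [0.57243083 0.25634869 0.1611721 ] 0.037426197203186885 [0.13633734 0.63344679 0.98203343]
```

View pics/w1b.png

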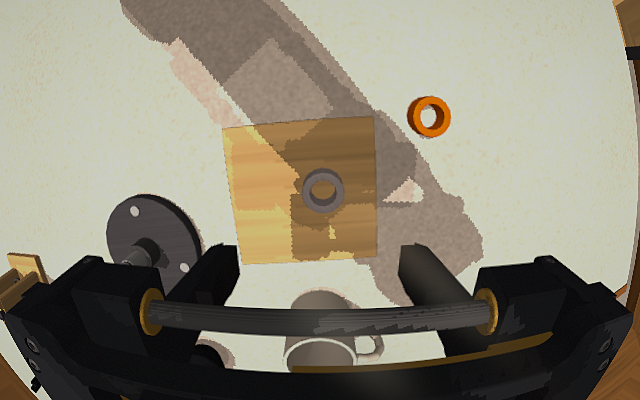

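```bash
python3 - <<'E'
from h import *
import pickle
s,d=pickle.load(open('w1.pkl','rb'))
a=cv2.resize(d['color'][155:225,280:365],None,fx=8,fy=8,interpolation=cv2.INTER_CUBIC); save('c1',a)
E
```

```text
(no output)
```

View pics/c1.png

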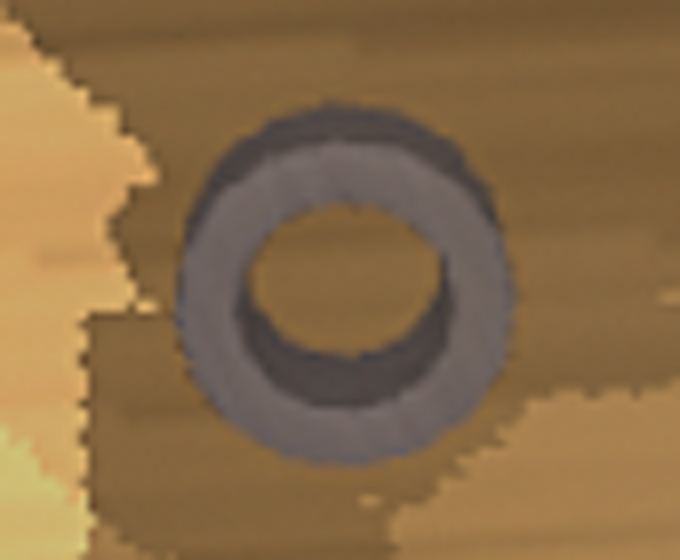

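```bash
cat >> h.py <<'E'
def circ(P):
    A=np.c_[2*P,np.ones(len(P))]; x=np.linalg.lstsq(A,(P**2).sum(1),rcond=None)[0]
    r=np.sqrt(x[2]+x[0]**2+x[1]**2); return x[:2],r,np.std(np.hypot(*(P-x[:2]).T)-r)
def wonz(s,d,uv,z):
    C,v=wray(s,d,uv); return (C+v*(z-C[2])/v[2])[:2]
E
python3 - <<'E'
from h import *
import pickle
s,d=pickle.load(open('w1.pkl','rb')); c=d['color'].astype(int)
sat=c.max(2)-c.min(2); 
for th in (80,86):
    m=((sat<28)&(c.max(2)>th)).astype(np.uint8); k=np.zeros_like(m); k[155:225,280:365]=m[155:225,280:365]
    cs,h=cv2.findContours(k,cv2.RETR_CCOMP,cv2.CHAIN_APPROX_NONE)
    i=max(range(len(cs)),key=lambda i:cv2.contourArea(cs[i]) if h[0][i][3]<0 else 0)
    o=[i]+[j for j in range(len(cs)) if h[0][j][3]==i and cv2.contourArea(cs[j])>100]
    for j in o: print(th,circ(np.array([wonz(s,d,p[0],.033) for p in cs[j]])), cv2.contourArea(cs[j]))
g=wproj(s,d,s['position']);print('TCP pixel',g)
print(c[200,305],c[170,322])
E
```

```text
80 (array([0.57167577, 0.25825477]), np.float64(0.019538362513529015), np.float64(0.0009776794131714697)) 1328.0
80 (array([0.57246798, 0.25777887]), np.float64(0.012328248567858021), np.float64(0.0007899453372297547)) 560.5
86 (array([0.57280216, 0.25763554]), np.float64(0.01888411149054998), np.float64(0.0003105511568635239)) 1271.5
86 (array([0.57301735, 0.25763844]), np.float64(0.012804489797624687), np.float64(0.00033064027876977055)) 583.5
TCP pixel [[320.3470949 260.3976969]]
[107  97  94] [83 73 69]
```

Spacer top at (0.573, 0.2577); the fitted outer radius (18.9 mm) and bore (12.8 mm) match the given sizes. Descending.

```bash
python3 -m crank '[{"tx":0,"ty":0.03,"tz":-0.8,"ax":0,"ay":0,"az":0},{"tx":0,"ty":0.03,"tz":-1.6,"ax":0,"ay":0,"az":0},{"tx":0,"ty":0.03,"tz":-2.4,"ax":0,"ay":0,"az":0},{"tx":0,"ty":0.03,"tz":-3,"ax":0,"ay":0,"az":0},{"tx":0,"ty":0.03,"tz":-3.4,"ax":0,"ay":0,"az":0},{"tx":0,"ty":0.03,"tz":-3.4,"ax":0,"ay":0,"az":0},{"tx":0,"ty":0.03,"tz":-3.4,"ax":0,"ay":0,"az":0}]' 88
python3 - <<'E'
from h import *
import pickle
s=status.get_state(); d=get_image('wrist'); pickle.dump((s,d),open('w2.pkl','wb')); save('w2',d['color'])
print(s['time_s'],s['position'],np.abs(s['dq']).max(),s['wrist_force'])
E
```

```text
time_s: 2.38
position: [0.5731, 0.2584, 0.0264]
ee_rot: [-0.58, 0.58, 0.404, -0.404]
wrist_force: [-0.5, 0.2, -0.7]
finger_gap: 0.088
2.375 [0.5731374  0.2583579  0.02638258] 0.008097282224122546 [-0.49767162  0.24597923 -0.71956786]
```

View pics/w2.png

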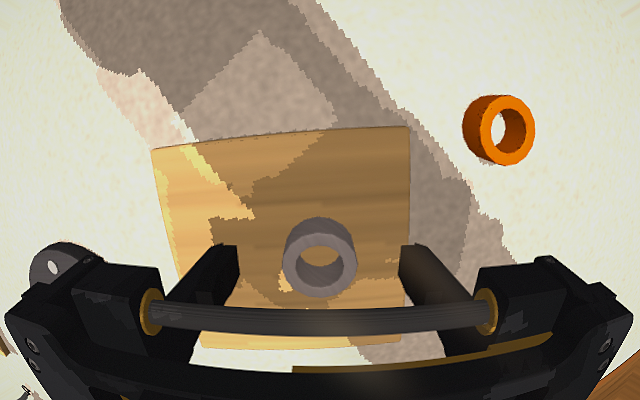

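The spacer at (320,258) sits between the fingertips (235 and 405), centred. Go down the last 14 mm and close.

```bash
python3 -m crank '[{"tx":0,"ty":0,"tz":-0.2,"ax":0,"ay":0,"az":0},{"tx":0,"ty":0,"tz":-0.34,"ax":0,"ay":0,"az":0},{"tx":0,"ty":0,"tz":-0.34,"ax":0,"ay":0,"az":0},{"tx":0,"ty":0,"tz":-0.34,"ax":0,"ay":0,"az":0}]' 88
python3 -m crank '[{"tx":0,"ty":0,"tz":0,"ax":0,"ay":0,"az":0},{"tx":0,"ty":0,"tz":0,"ax":0,"ay":0,"az":0},{"tx":0,"ty":0,"tz":0,"ax":0,"ay":0,"az":0},{"tx":0,"ty":0,"tz":0,"ax":0,"ay":0,"az":0},{"tx":0,"ty":0,"tz":0,"ax":0,"ay":0,"az":0},{"tx":0,"ty":0,"tz":0,"ax":0,"ay":0,"az":0}]' 30
```

```text
time_s: 2.92
position: [0.5733, 0.2582, 0.0129]
ee_rot: [-0.58, 0.58, 0.404, -0.404]
wrist_force: [0.2, -0.7, 0.6]
finger_gap: 0.088
time_s: 3.68
position: [0.5734, 0.2582, 0.0129]
ee_rot: [-0.58, 0.58, 0.404, -0.404]
wrist_force: [-0.7, 0.7, 0.9]
finger_gap: 0.0389
```

```bash
python3 -m crank '[{"tx":0,"ty":0,"tz":0.6,"ax":0,"ay":0,"az":0},{"tx":0,"ty":0,"tz":1.5,"ax":0,"ay":0,"az":0},{"tx":0,"ty":-0.3,"tz":2.4,"ax":0,"ay":0,"az":0},{"tx":0.3,"ty":-1.3,"tz":3.2,"ax":0,"ay":0,"az":0},{"tx":0.7,"ty":-2.5,"tz":3.2,"ax":0,"ay":0,"az":0},{"tx":1.1,"ty":-3.7,"tz":3.2,"ax":0,"ay":0,"az":0},{"tx":1.5,"ty":-4.7,"tz":3.2,"ax":0,"ay":0,"az":0},{"tx":1.5,"ty":-5,"tz":3.2,"ax":0,"ay":0,"az":0},{"tx":1.5,"ty":-5,"tz":3.2,"ax":0,"ay":0,"az":0},{"tx":1.5,"ty":-5,"tz":3.2,"ax":0,"ay":0,"az":0}]'
python3 - <<'E'
from h import *
import pickle
s=status.get_state(); d=get_image('wrist'); pickle.dump((s,d),open('w3.pkl','wb')); save('w3',d['color'])
print(s['time_s'],s['position'],np.abs(s['dq']).max(),s['wrist_force'])
E
```

```text
time_s: 4.92
position: [0.6327, 0.0594, 0.1406]
ee_rot: [0.58, -0.58, -0.404, 0.405]
wrist_force: [-0.2, 0.7, -1.2]
finger_gap: 0.0392
4.925 [0.63272846 0.05942143 0.14063211] 0.010803745814306405 [-0.19660222  0.74722821 -1.2194713 ]
```

View pics/w3.png

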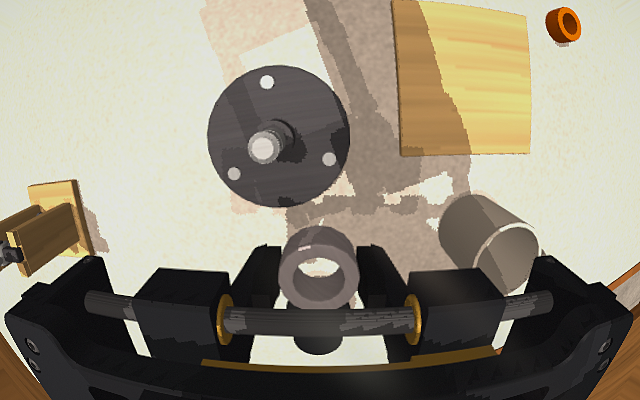

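```bash
python3 - <<'E'
from h import *
import pickle
s,d=pickle.load(open('w3.pkl','rb'))
a=cv2.resize(d['color'][115:180,235:310],None,fx=8,fy=8,interpolation=cv2.INTER_CUBIC); save('c3a',a)
a=cv2.resize(d['color'][215:325,265:375],None,fx=5,fy=5,interpolation=cv2.INTER_CUBIC); save('c3b',a)
E
```

```text
(no output)
```

View pics/c3a.png

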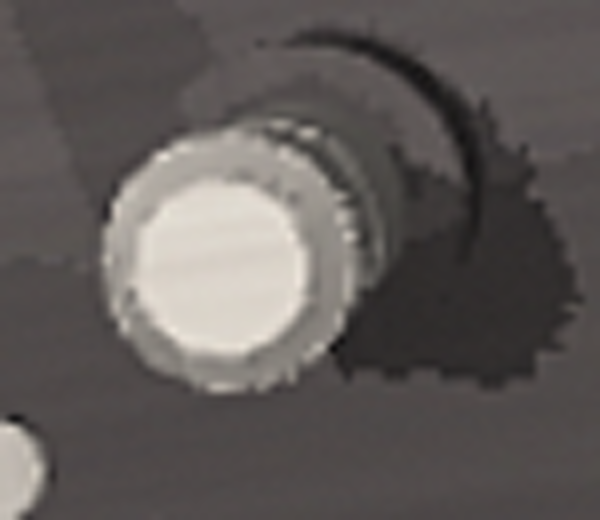

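View pics/c3b.png

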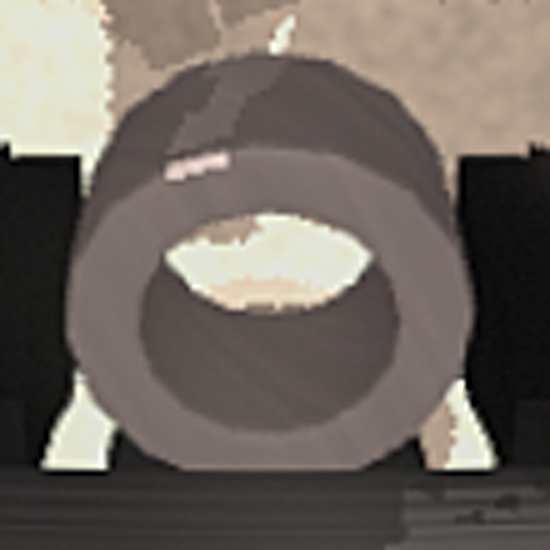

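```bash
python3 - <<'E'
from h import *
import pickle
s,d=pickle.load(open('w3.pkl','rb')); c=d['color'].astype(int)
m=np.zeros(c.shape[:2],np.uint8); m[115:172,245:280]=(c.min(2)[115:172,245:280]>195)
cs,_=cv2.findContours(m,cv2.RETR_EXTERNAL,cv2.CHAIN_APPROX_NONE); k=max(cs,key=cv2.contourArea)
print(cv2.minEnclosingCircle(k)); sp=circ(np.array([wonz(s,d,p[0],.084) for p in k]));print('spindle',sp)
b=np.array([(140,325),(400,325),(270,213),(270,432),(165,255),(372,258),(185,400),(350,405)])/5-.4+[265,215]
zt=s['position'][2]+.0201
q=circ(np.array([wonz(s,d,p,zt) for p in b])); print('bore',q, 'tcp',s['position'])
Rm,p=wpose(s); off=q[0]-p[:2]; print('offset in tool x,z', Rm[:2,0]@off, Rm[:2,2]@off)
print('move',sp[0]-q[0],(sp[0]-q[0])/.04, 'tilt',Rm[:,1])
E
```

```text
((262.125, 148.0), 10.405177116394043)
spindle (array([0.57044086, 0.04135031]), np.float64(0.006653154883332047), np.float64(0.00023064095363578365))
bore (array([0.63209674, 0.05860487]), np.float64(0.01229739599790665), np.float64(0.00017624834497413918)) tcp [0.63272846 0.05942143 0.14063211]
offset in tool x,z -0.0009846465783732387 0.0003103217416642407
move [-0.06165588 -0.01725456] [-1.54139688 -0.43136411] tilt [-8.42934828e-04  9.76837087e-06 -9.99999645e-01]
```

```bash
python3 -m crank '[{"tx":-0.5,"ty":-0.15,"tz":0,"ax":0,"ay":0,"az":0},{"tx":-1.1,"ty":-0.3,"tz":-0.2,"ax":0,"ay":0,"az":0},{"tx":-1.54,"ty":-0.43,"tz":-0.5,"ax":0,"ay":0,"az":0},{"tx":-1.54,"ty":-0.43,"tz":-1,"ax":0,"ay":0,"az":0},{"tx":-1.54,"ty":-0.43,"tz":-1.1,"ax":0,"ay":0,"az":0},{"tx":-1.54,"ty":-0.43,"tz":-1.1,"ax":0,"ay":0,"az":0},{"tx":-1.54,"ty":-0.43,"tz":-1.1,"ax":0,"ay":0,"az":0}]'
python3 - <<'E'
from h import *
import pickle
s=status.get_state(); d=get_image('wrist'); pickle.dump((s,d),open('w4.pkl','wb'))
print(s['time_s'],s['position'],np.abs(s['dq']).max(),s['wrist_force'])
save('w4',cv2.resize(d['color'][190:330,240:400],None,fx=4.2,fy=4.2,interpolation=cv2.INTER_CUBIC))
t=get_image('scene'); save('s4',cv2.resize(t['color'][170:270,280:400],None,fx=5,fy=5,interpolation=cv2.INTER_CUBIC))
E
```

```text
time_s: 5.85
position: [0.5723, 0.0426, 0.0973]
ee_rot: [-0.58, 0.58, 0.405, -0.404]
wrist_force: [0.9, 0.6, -0.5]
finger_gap: 0.0391
5.85 [0.57227746 0.04264685 0.09727465] 0.0068889068646149085 [ 0.85542609  0.63968199 -0.54007831]
```

View pics/w4.png

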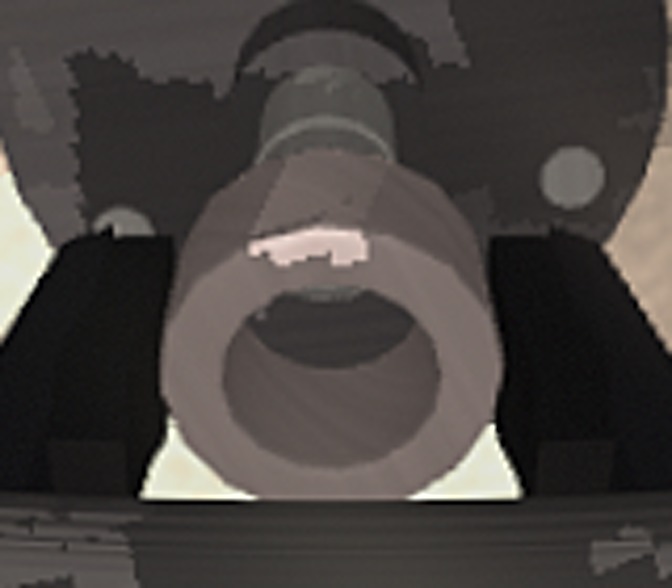

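View pics/s4.png

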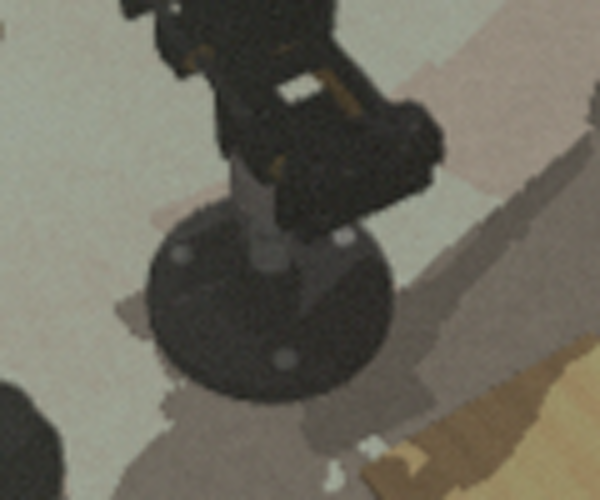

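```bash
python3 -m crank '[{"tx":-0.03,"ty":-0.012,"tz":0,"ax":0,"ay":0,"az":0},{"tx":-0.03,"ty":-0.012,"tz":-0.15,"ax":0,"ay":0,"az":0},{"tx":-0.03,"ty":-0.012,"tz":-0.3,"ax":0,"ay":0,"az":0},{"tx":-0.03,"ty":-0.012,"tz":-0.4,"ax":0,"ay":0,"az":0},{"tx":-0.03,"ty":-0.012,"tz":-0.4,"ax":0,"ay":0,"az":0}]'
python3 - <<'E'
from h import *
import pickle
s=status.get_state(); d=get_image('wrist'); pickle.dump((s,d),open('w5.pkl','wb'))
print(s['time_s'],s['position'],np.abs(s['dq']).max(),s['wrist_force'],s['moment'])
save('w5',cv2.resize(d['color'][190:330,240:400],None,fx=4.2,fy=4.2,interpolation=cv2.INTER_CUBIC))
E
```

```text
time_s: 6.58
position: [0.5704, 0.042, 0.0806]
ee_rot: [0.58, -0.58, -0.404, 0.405]
wrist_force: [-0.7, 0.5, -1.4]
finger_gap: 0.0393
6.575 [0.57037247 0.04198329 0.08063305] 0.009435811282798731 [-0.73208031  0.50506805 -1.35307674] [-0.06899138  0.01274714  0.00060347]
```

View pics/w5.png

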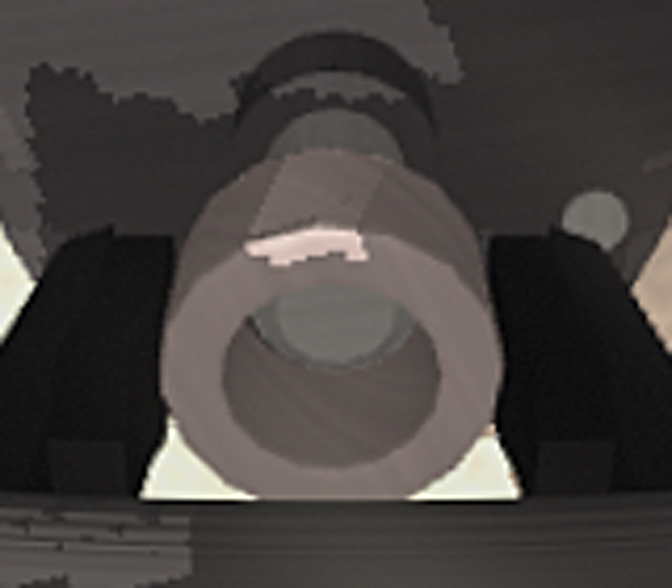

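The spindle flat shows inside the bore and the force is about 1 N, so it has entered. Lowering.

```bash
python3 -m crank '[{"tx":0.01,"ty":0.01,"tz":-0.2,"ax":0,"ay":0,"az":0},{"tx":0.01,"ty":0.01,"tz":-0.4,"ax":0,"ay":0,"az":0},{"tx":0.01,"ty":0.01,"tz":-0.5,"ax":0,"ay":0,"az":0},{"tx":0.01,"ty":0.01,"tz":-0.5,"ax":0,"ay":0,"az":0}]'
python3 -c "
from h import *
s=status.get_state();print(s['position'],s['wrist_force'],s['moment'])"
```

```text
time_s: 7.12
position: [0.5706, 0.0424, 0.0603]
ee_rot: [0.58, -0.58, -0.404, 0.405]
wrist_force: [-0.0, 0.3, -1.9]
finger_gap: 0.0392
[0.57058268 0.04237351 0.06026228] [-0.01914387  0.32754352 -1.87731205] [-0.00146059  0.02674304  0.00196774]
```

```bash
python3 -m crank '[{"tx":0,"ty":0,"tz":-0.15,"ax":0,"ay":0,"az":0},{"tx":0,"ty":0,"tz":-0.3,"ax":0,"ay":0,"az":0},{"tx":0,"ty":0,"tz":-0.38,"ax":0,"ay":0,"az":0},{"tx":0,"ty":0,"tz":-0.42,"ax":0,"ay":0,"az":0},{"tx":0,"ty":0,"tz":-0.42,"ax":0,"ay":0,"az":0}]'
python3 -c "
from h import *
s=status.get_state();print(s['position'],s['wrist_force'],s['moment'])"
```

```text
time_s: 7.75
position: [0.5703, 0.0424, 0.0439]
ee_rot: [0.58, -0.58, -0.404, 0.405]
wrist_force: [-3.0, 0.5, 3.5]
finger_gap: 0.0393
[0.57032928 0.04239122 0.04389062] [-2.99328607  0.47185428  3.50886523] [-0.07457223  0.40630975  0.02402918]
```

```bash
python3 -m crank '[{"tx":0.02,"ty":0,"tz":-0.03,"ax":0,"ay":0,"az":0},{"tx":0.02,"ty":0,"tz":-0.03,"ax":0,"ay":0,"az":0}]'
python3 -m crank '[{"tx":0,"ty":0,"tz":0,"ax":0,"ay":0,"az":0},{"tx":0,"ty":0,"tz":0,"ax":0,"ay":0,"az":0},{"tx":0,"ty":0,"tz":0,"ax":0,"ay":0,"az":0}]' 70
python3 - <<'E'
from h import *
import pickle
s=status.get_state(); d=get_image('wrist'); pickle.dump((s,d),open('w6.pkl','wb'))
print(s['time_s'],s['position'],s['finger_gap'],s['wrist_force'],s['moment'])
save('w6',cv2.resize(d['color'][180:330,220:420],None,fx=4,fy=4,interpolation=cv2.INTER_CUBIC))
E
```

```text
time_s: 8.0
position: [0.5704, 0.0424, 0.0438]
ee_rot: [0.581, -0.579, -0.403, 0.406]
wrist_force: [-6.3, -0.6, 10.5]
finger_gap: 0.0395
time_s: 8.38
position: [0.5706, 0.0424, 0.0437]
ee_rot: [0.581, -0.579, -0.404, 0.406]
wrist_force: [0.3, -0.4, 0.4]
finger_gap: 0.0669
8.375 [0.57056008 0.0423963  0.04369737] 0.06688023979102307 [ 0.25808769 -0.37982066  0.43510767] [-0.03485244  0.01544713  0.00825979]
```

View pics/w6.png

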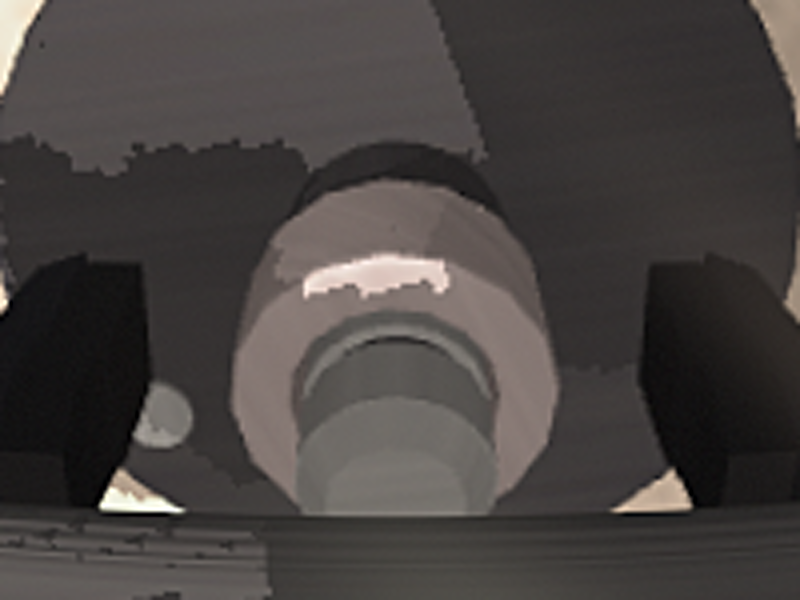

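The spacer is seated: contact at z = 43.8 mm with 10 N, and the dark groove band shows above its top face. Lifting clear and looking again.

```bash
python3 -m crank '[{"tx":0,"ty":0,"tz":0.5,"ax":0,"ay":0,"az":0},{"tx":0,"ty":0,"tz":1.4,"ax":0,"ay":0,"az":0},{"tx":0,"ty":0,"tz":2.5,"ax":0,"ay":0,"az":0},{"tx":0,"ty":0,"tz":3.7,"ax":0,"ay":0,"az":0},{"tx":0,"ty":0,"tz":4.7,"ax":0,"ay":0,"az":0},{"tx":0,"ty":0,"tz":4.9,"ax":0,"ay":0,"az":0},{"tx":0,"ty":0,"tz":4.9,"ax":0,"ay":0,"az":0},{"tx":0,"ty":0,"tz":4.9,"ax":0,"ay":0,"az":0}]' 88
python3 - <<'E'
from h import *
import pickle
s=status.get_state(); d=get_image('wrist'); pickle.dump((s,d),open('w7.pkl','wb'))
print(s['time_s'],s['position'],s['finger_gap'],s['wrist_force'],s['moment'])
save('w7',d['color'])
E
```

```text
time_s: 9.43
position: [0.5692, 0.0423, 0.2376]
ee_rot: [0.581, -0.579, -0.402, 0.407]
wrist_force: [-0.4, 0.1, -0.3]
finger_gap: 0.0881
9.425 [0.5692118  0.04229527 0.23758854] 0.08811288819095989 [-0.37279215  0.11497784 -0.28299765] [-2.05907006e-05 -2.61480897e-02 -8.00035792e-03]
```

View pics/w7.png

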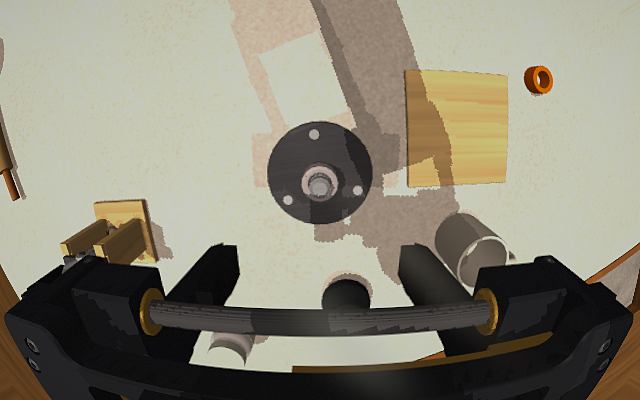

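```bash
python3 - <<'E'
from h import *
import pickle
s,d=pickle.load(open('w7.pkl','rb')); c=d['color'].astype(int); Rm,p=wpose(s); print(Rm.round(4))
save('c7',cv2.resize(d['color'][160:210,290:350],None,fx=10,fy=10,interpolation=cv2.INTER_CUBIC))
# stand foot corners rough
for uv in [(93,205),(147,199),(158,262)]: print(uv,wonz(s,d,uv,.012))
E
```

```text
[[ 3.452e-01 -7.200e-03 -9.385e-01]
 [ 9.385e-01 -3.000e-04  3.453e-01]
 [-2.800e-03 -1.000e+00  6.700e-03]]
(93, 205) [ 0.48829881 -0.30244564]
(147, 199) [ 0.51723008 -0.19681858]
(158, 262) [ 0.60992037 -0.23268028]
```

View pics/c7.png

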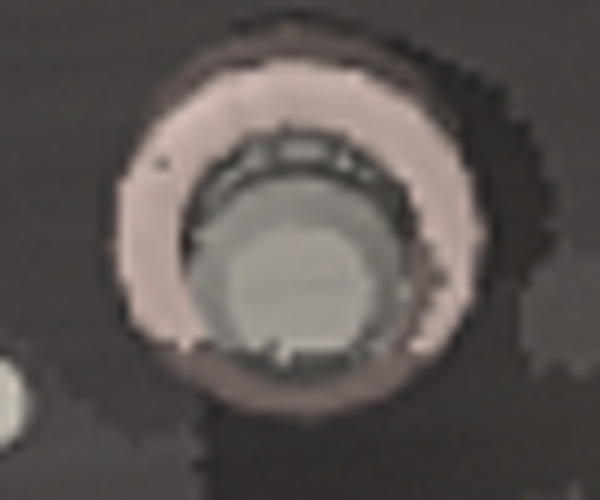

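```bash
python3 - <<'E'
from h import *
import pickle
s,d=pickle.load(open('w7.pkl','rb'))
print('flat',wonz(s,d,(319.4,188.3),.084))
o=np.array([(118,240),(484,240),(300,58),(175,105),(440,125),(135,335)])/10-.45+[290,160]
print('spacer top',circ(np.array([wonz(s,d,p,.064) for p in o])))
h=np.array([(190,270),(405,270),(297,175),(215,220),(380,215)])/10-.45+[290,160]
print('chamfer lower edge z80',circ(np.array([wonz(s,d,p,.080) for p in h])))
E
```

```text
flat [0.56997741 0.04142233]
spacer top (array([0.57039382, 0.04126484]), np.float64(0.019838861736694073), np.float64(0.0003250687354368895))
chamfer lower edge z80 (array([0.57037625, 0.04124852]), np.float64(0.01088286246148358), np.float64(0.00018301799408821553))
```

```bash
python3 -m crank '[{"tx":0.2,"ty":-0.8,"tz":0.5,"ax":0,"ay":-0.04,"az":0},{"tx":0.4,"ty":-2,"tz":1.2,"ax":0,"ay":-0.04,"az":0},{"tx":0.7,"ty":-3.3,"tz":1.3,"ax":0,"ay":-0.04,"az":0},{"tx":1,"ty":-4.7,"tz":1.3,"ax":0,"ay":-0.04,"az":0},{"tx":1.3,"ty":-6,"tz":1.3,"ax":0,"ay":-0.04,"az":0},{"tx":1.5,"ty":-7,"tz":1.3,"ax":0,"ay":-0.04,"az":0},{"tx":1.5,"ty":-7.3,"tz":1.3,"ax":0,"ay":-0.04,"az":0},{"tx":1.5,"ty":-7.3,"tz":1.3,"ax":0,"ay":-0.04,"az":0},{"tx":1.5,"ty":-7.3,"tz":1.3,"ax":0,"ay":-0.04,"az":0}]' 88
python3 - <<'E'
from h import *
import pickle
s=status.get_state(); d=get_image('wrist'); pickle.dump((s,d),open('w8.pkl','wb'))
print(s['time_s'],s['position'],s['wrist_force'],wpose(s)[0].round(4))
save('w8',d['color'])
E
```

```text
time_s: 10.6
position: [0.6289, -0.2482, 0.2889]
ee_rot: [0.58, -0.579, -0.405, 0.405]
wrist_force: [0.5, -0.4, 0.5]
finger_gap: 0.0879
10.6 [ 0.62892941 -0.24819544  0.28885006] [ 0.49646044 -0.38403485  0.53591186] [[ 3.443e-01 -1.500e-03 -9.389e-01]
 [ 9.389e-01  7.000e-04  3.443e-01]
 [ 2.000e-04 -1.000e+00  1.700e-03]]
```

View pics/w8.png

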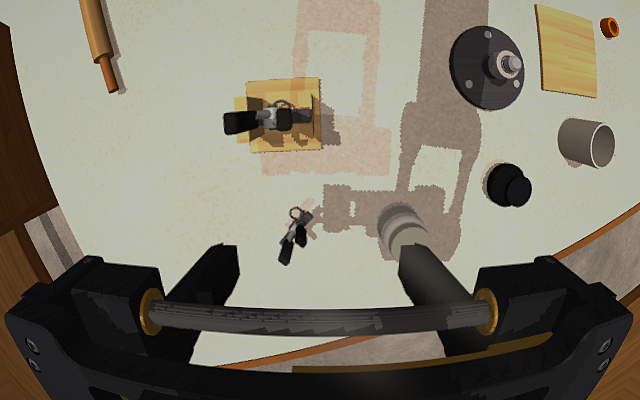

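```bash
python3 - <<'E'
from h import *
import pickle
s,d=pickle.load(open('w8.pkl','rb'))
save('c8',cv2.resize(d['color'][70:160,215:330],None,fx=6.5,fy=6.5,interpolation=cv2.INTER_CUBIC))
E
```

```text
(no output)
```

View pics/c8.png

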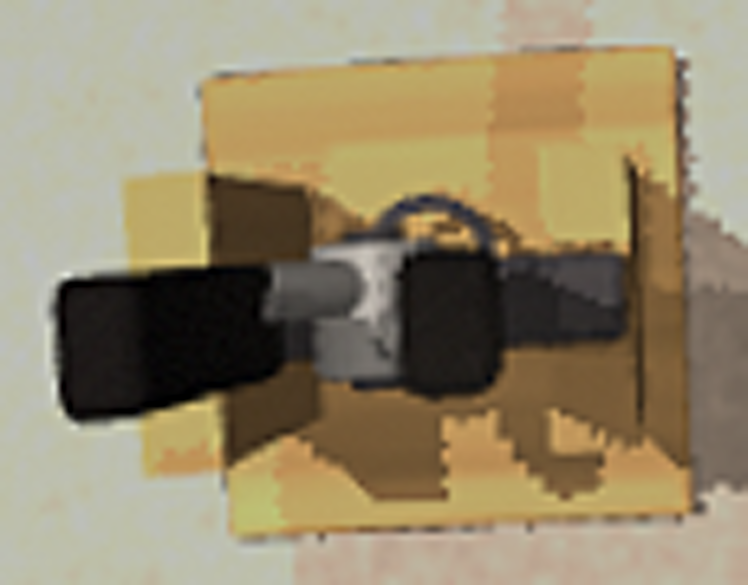

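```bash
python3 - <<'E'
from h import *
import pickle
s,d=pickle.load(open('w8.pkl','rb')); P=lambda x,y:np.array([x/6.5+215-.42,y/6.5+70-.42])
a=[wonz(s,d,P(*q),.201) for q in [(103,348),(449,325)]]; print('handles',a,np.mean(a,0),np.linalg.norm(a[0]-a[1]),np.degrees(np.arctan2(*(a[1]-a[0])[::-1])))
f=[wonz(s,d,P(*q),z) for q,z in [((203,78),.012),((674,48),.012),((690,510),.012),((230,535),.012)]]
for i in range(4):
    e=f[(i+1)%4]-f[i]; print(f[i],np.linalg.norm(e),np.degrees(np.arctan2(e[1],e[0])))
print('centre',np.mean(f,0))
E
```

```text
handles [array([ 0.54114948, -0.28916805]), array([ 0.5542095, -0.2497472])] [ 0.54767949 -0.26945762] 0.04152790689668777 71.6701071553462
[ 0.48528315 -0.3019137 ] 0.09854636396704082 71.83013140217865
[ 0.51601339 -0.20828124] 0.09759591696574108 -18.120687850783643
[ 0.60876889 -0.23863548] 0.09884274349163777 -107.67321502972607
[ 0.57876145 -0.33281319] 0.09845288451596211 161.70856358633188
centre [ 0.54720672 -0.2704109 ]
```

```bash
python3 -m crank '[{"tx":-0.6,"ty":-0.2,"tz":0,"ax":0,"ay":0,"az":0.1},{"tx":-1.4,"ty":-0.4,"tz":-0.4,"ax":0,"ay":0,"az":0.19},{"tx":-2.02,"ty":-0.52,"tz":-0.9,"ax":0,"ay":0,"az":0.19},{"tx":-2.02,"ty":-0.52,"tz":-1.35,"ax":0,"ay":0,"az":0.19},{"tx":-2.02,"ty":-0.52,"tz":-1.35,"ax":0,"ay":0,"az":0.19},{"tx":-2.02,"ty":-0.52,"tz":-1.35,"ax":0,"ay":0,"az":0.19}]' 88
python3 - <<'E'
from h import *
import pickle
s=status.get_state(); d=get_image('wrist'); pickle.dump((s,d),open('w9.pkl','wb'))
R_=wpose(s)[0]; print(s['time_s'],s['position'],s['wrist_force'],R_[:,1].round(4),np.degrees(np.arctan2(R_[1,0],R_[0,0])))
save('w9',d['color'])
E
```

```text
time_s: 11.4
position: [0.5494, -0.2685, 0.2359]
ee_rot: [-0.573, 0.573, 0.415, -0.415]
wrist_force: [0.3, -0.4, 1.1]
finger_gap: 0.0882
11.4 [ 0.54944586 -0.26849999  0.23587854] [ 0.32175285 -0.38148114  1.06317825] [ 1.e-04 -0.e+00 -1.e+00] 71.84234250674089
```

View pics/w9.png

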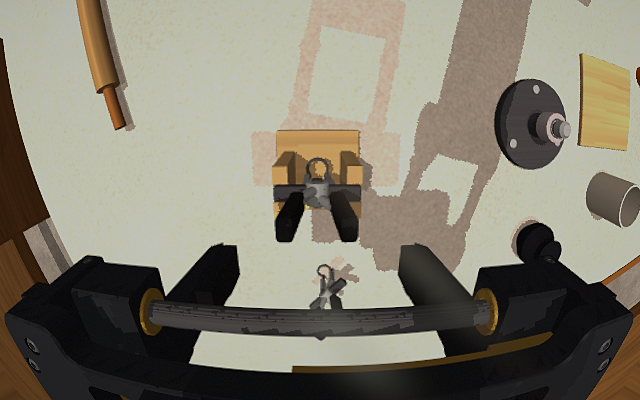

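```bash
python3 - <<'E'
from h import *
import pickle
s,d=pickle.load(open('w9.pkl','rb'))
save('c9',cv2.resize(d['color'][120:250,255:385],None,fx=4.6,fy=4.6,interpolation=cv2.INTER_CUBIC))
p=s['position']; u=wproj(s,d,[[p[0],p[1],.201],[p[0],p[1],.179],[p[0],p[1],.034]]); print(u,(u-[255,120])*4.6)
E
```

```text
[[320.09534355 234.28519418]
 [319.95451154 221.69711709]
 [319.42626668 175.6017619 ]] [[299.43858033 525.71189323]
 [298.79075308 467.80673861]
 [296.36082672 255.76810475]]
```

View pics/c9.png

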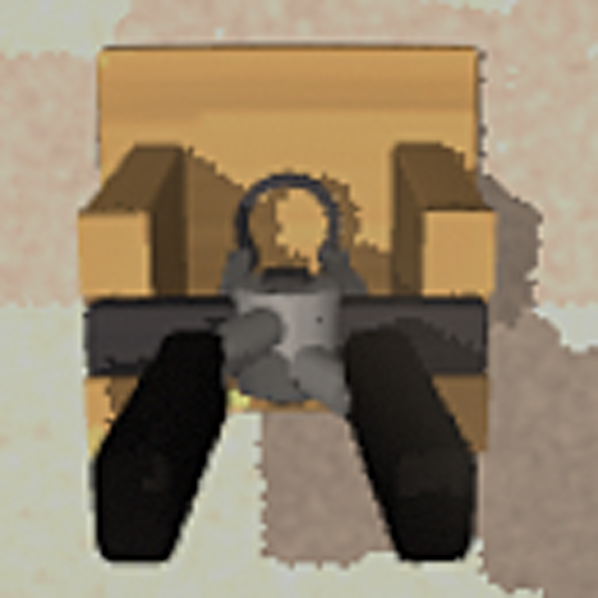

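```bash
python3 - <<'E'
from h import *
import pickle
s,d=pickle.load(open('w9.pkl','rb'))
c=np.clip(d['color'][185:250,265:375].astype(float)*4,0,255).astype(np.uint8)
save('c9b',cv2.resize(c,None,fx=7,fy=7,interpolation=cv2.INTER_CUBIC))
E
```

```text
(no output)
```

View pics/c9b.png

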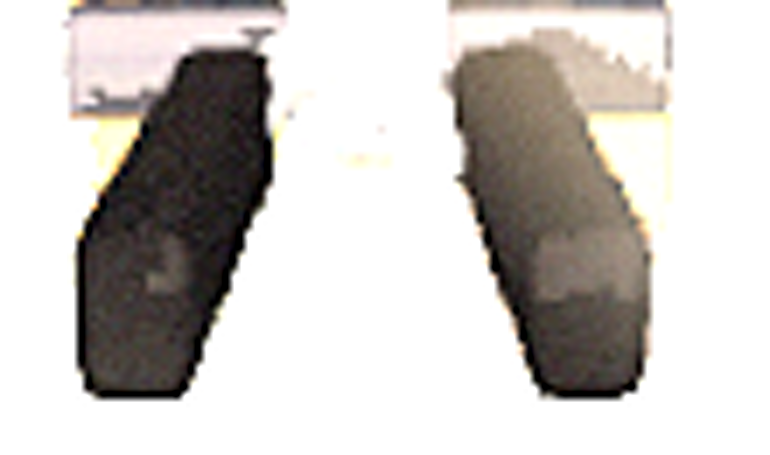

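```bash
python3 - <<'E'
from h import *
import pickle
s,d=pickle.load(open('w9.pkl','rb'))
q=wonz(s,d,(316.3,229.3),.201); R_,p=wpose(s); o=q-p[:2]; print(q,'tool x,z off',R_[:2,0]@o,R_[:2,2]@o)
a=[wonz(s,d,np.array(u)/7-.43+[265,185],.201) for u in [(80,320),(645,320),(133,232),(133,395)]]
print(np.linalg.norm(a[0]-a[1]),np.linalg.norm(a[2]-a[3]))
# ring at rest, z=.034: back arc
P=lambda x,y:np.array([x/4.6+255-.4,y/4.6+120-.4])
r=np.array([P(*u) for u in [(288,172),(240,215),(338,215),(250,190),(325,190),(238,235),(341,240)]])
c=circ(np.array([wonz(s,d,u,.0353) for u in r])); o=c[0]-p[:2]; print('ring',c,R_[:2,0]@o,R_[:2,2]@o)
E
```

```text
[ 0.54541849 -0.26971656] tool x,z off -0.0024110440662219864 0.0034476895545966905
0.05144447040153007 0.016105794311354248
ring (array([ 0.54056494, -0.26796339]), np.float64(0.012874499974082531), np.float64(0.0004117113334126475)) -0.002257709006685003 0.008605886879133438
```

```bash
python3 - <<'E'
from h import *
import pickle
th=np.radians(-18.2); x=np.array([np.cos(th),np.sin(th)])
s,d=pickle.load(open('w9.pkl','rb')); q=wonz(s,d,(288/4.6+255-.4,172/4.6+120-.4),.034); print('w9',q,q+x*.0133)
# bar & foot
P=lambda a,b:np.array([a/4.6+255-.4,b/4.6+120-.4])
print('foot back mid',(wonz(s,d,P(100,46),.012)+wonz(s,d,P(476,46),.012))/2+x*.05, np.linalg.norm(wonz(s,d,P(100,46),.012)-wonz(s,d,P(476,46),.012)))
for z in (.114,.104): print('bar back/front',wonz(s,d,P(287,298),z),wonz(s,d,P(287,376),z))
s,d=pickle.load(open('w8.pkl','rb')); q=wonz(s,d,(433/6.5+215-.4,195/6.5+70-.4),.034); print('w8',q,q+x*.0133)
E
```

```text
w9 [ 0.52801171 -0.26415127] [ 0.54064634 -0.26830533]
foot back mid [ 0.54689949 -0.27051509] 0.09752664186157843
bar back/front [ 0.53896953 -0.26758701] [ 0.55406337 -0.27254756]
bar back/front [ 0.54141106 -0.26844165] [ 0.55706837 -0.27358739]
w8 [ 0.52877189 -0.26332173] [ 0.54140652 -0.26747579]
```

Bar, foot and handle estimates agree on about (0.5467, -0.270) in the camera frame. The handle outer span is 51.4 mm and matches. Descending over the handles.

```bash
python3 -m crank '[{"tx":-0.05,"ty":-0.02,"tz":-0.2,"ax":0,"ay":0,"az":0},{"tx":-0.05,"ty":-0.02,"tz":-0.6,"ax":0,"ay":0,"az":0},{"tx":-0.05,"ty":-0.02,"tz":-1.1,"ax":0,"ay":0,"az":0},{"tx":-0.05,"ty":-0.02,"tz":-1.6,"ax":0,"ay":0,"az":0},{"tx":-0.05,"ty":-0.02,"tz":-1.9,"ax":0,"ay":0,"az":0},{"tx":-0.05,"ty":-0.02,"tz":-1.9,"ax":0,"ay":0,"az":0},{"tx":-0.05,"ty":-0.02,"tz":-1.9,"ax":0,"ay":0,"az":0}]' 88
python3 - <<'E'
from h import *
import pickle
s=status.get_state(); d=get_image('wrist'); pickle.dump((s,d),open('w10.pkl','wb'))
R_=wpose(s)[0]; print(s['time_s'],s['position'],s['wrist_force'],R_[:,1].round(4))
save('w10',np.clip(cv2.resize(d['color'][150:350,200:440],None,fx=3,fy=3,interpolation=cv2.INTER_CUBIC).astype(float)*1.8,0,255).astype(np.uint8))
E
```

```text
time_s: 12.32
position: [0.548, -0.2697, 0.1606]
ee_rot: [-0.572, 0.573, 0.415, -0.415]
wrist_force: [-0.2, 0.9, 0.2]
finger_gap: 0.088
12.325 [ 0.54803644 -0.26974717  0.16064628] [-0.21082834  0.88924608  0.22777315] [ 1.3e-03 -8.0e-04 -1.0e+00]
```

View pics/w10.png

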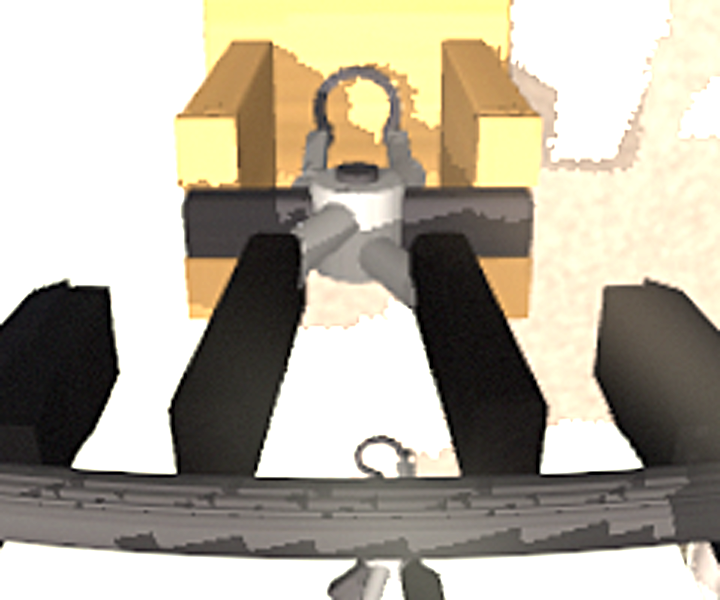

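Both handles are between the fingers. Closing to squeeze.

```bash
python3 -m crank '[{"tx":0,"ty":0,"tz":0,"ax":0,"ay":0,"az":0},{"tx":0,"ty":0,"tz":0,"ax":0,"ay":0,"az":0},{"tx":0,"ty":0,"tz":0,"ax":0,"ay":0,"az":0},{"tx":0,"ty":0,"tz":0,"ax":0,"ay":0,"az":0},{"tx":0,"ty":0,"tz":0,"ax":0,"ay":0,"az":0},{"tx":0,"ty":0,"tz":0,"ax":0,"ay":0,"az":0},{"tx":0,"ty":0,"tz":0,"ax":0,"ay":0,"az":0},{"tx":0,"ty":0,"tz":0,"ax":0,"ay":0,"az":0}]' 25
python3 - <<'E'
from h import *
import pickle
s=status.get_state(); d=get_image('wrist'); pickle.dump((s,d),open('w11.pkl','wb'))
R_=wpose(s)[0]; print(s['time_s'],s['position'],s['finger_gap'],s['wrist_force'],R_[:,1].round(4))
save('w11',np.clip(cv2.resize(d['color'][150:350,200:440],None,fx=3,fy=3,interpolation=cv2.INTER_CUBIC).astype(float)*1.8,0,255).astype(np.uint8))
E
```

```text
time_s: 13.38
position: [0.5492, -0.2699, 0.1631]
ee_rot: [-0.571, 0.574, 0.416, -0.414]
wrist_force: [-1.7, 2.5, 8.0]
finger_gap: 0.0383
13.375 [ 0.54923718 -0.26994376  0.16308285] 0.03831042799828101 [-1.73588652  2.49638472  7.98405981] [ 0.0043 -0.0018 -1.    ]
```

View pics/w11.png

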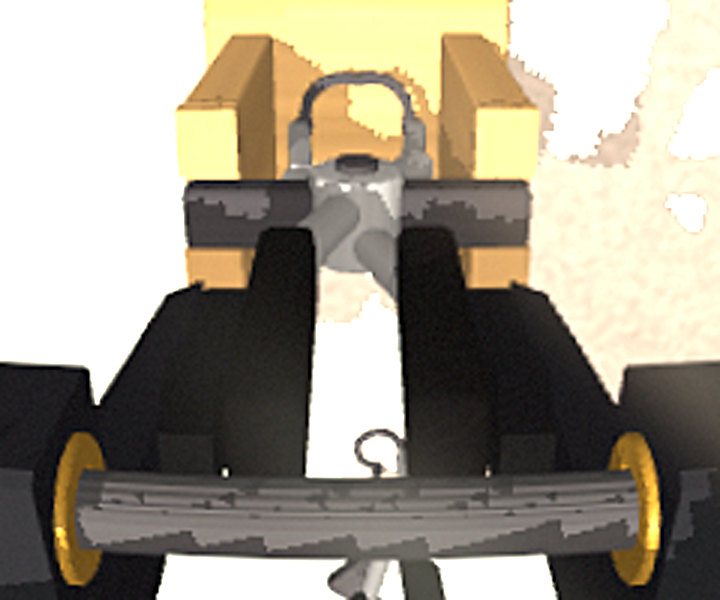

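Gap is 38.3 mm and the ring has visibly spread. Lifting straight up, gently at first.

```bash
python3 -m crank '[{"tx":0,"ty":0,"tz":0.15,"ax":0,"ay":0,"az":0},{"tx":0,"ty":0,"tz":0.4,"ax":0,"ay":0,"az":0},{"tx":0,"ty":0,"tz":0.8,"ax":0,"ay":0,"az":0},{"tx":0,"ty":0,"tz":1.3,"ax":0,"ay":0,"az":0},{"tx":0,"ty":0,"tz":1.9,"ax":0,"ay":0,"az":0},{"tx":0,"ty":0,"tz":2.5,"ax":0,"ay":0,"az":0},{"tx":0,"ty":0,"tz":2.8,"ax":0,"ay":0,"az":0},{"tx":0,"ty":0,"tz":2.8,"ax":0,"ay":0,"az":0},{"tx":0,"ty":0,"tz":2.8,"ax":0,"ay":0,"az":0}]'
python3 - <<'E'
from h import *
import pickle
s=status.get_state(); d=get_image('wrist'); pickle.dump((s,d),open('w12.pkl','wb'))
R_=wpose(s)[0]; print(s['time_s'],s['position'],s['finger_gap'],s['wrist_force'],s['moment'],R_[:,1].round(4),np.degrees(np.arctan2(R_[1,0],R_[0,0])))
save('w12',np.clip(cv2.resize(d['color'][130:330,200:440],None,fx=3,fy=3,interpolation=cv2.INTER_CUBIC).astype(float)*1.8,0,255).astype(np.uint8))
t=get_image('scene'); save('s12',cv2.resize(t['color'][40:200,160:340],None,fx=3.6,fy=3.6,interpolation=cv2.INTER_CUBIC))
E
```

```text
time_s: 14.55
position: [0.5487, -0.2697, 0.2741]
ee_rot: [-0.572, 0.574, 0.415, -0.414]
wrist_force: [-0.7, -0.5, -2.0]
finger_gap: 0.0386
14.55 [ 0.54871523 -0.26969568  0.27411601] 0.03858645470247794 [-0.69405514 -0.5217454  -2.03798821] [-0.00928911 -0.00029783  0.00111585] [ 0.0029 -0.001  -1.    ] 71.8458670619699
```

View pics/w12.png

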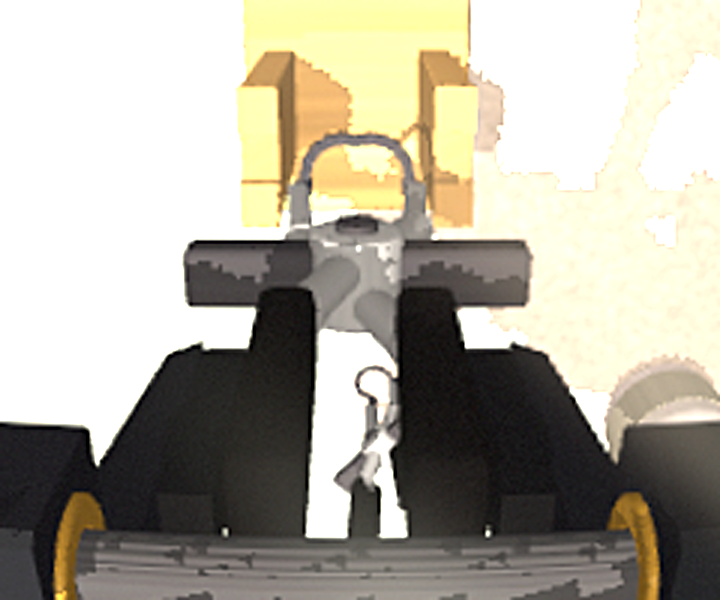

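View pics/s12.png

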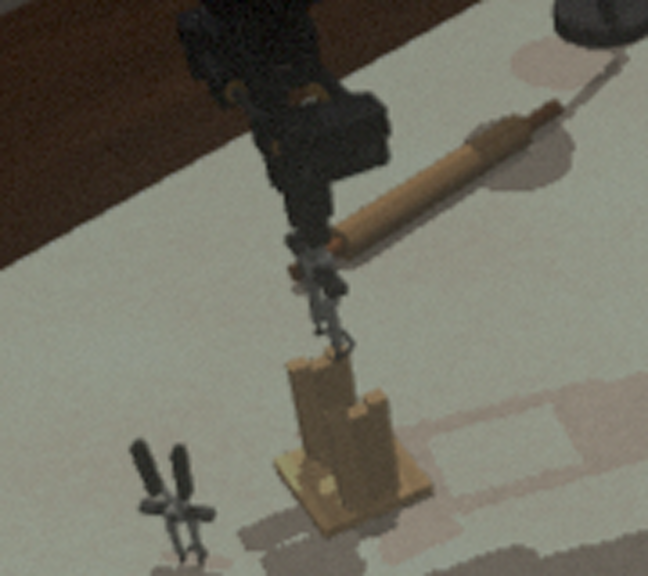

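```bash
python3 - <<'E'
from h import *
import pickle
for n,oy in (('w11',150),('w12',130)):
    s,d=pickle.load(open(n+'.pkl','rb')); R_,p=wpose(s)
    c=d['color'][oy:oy+75,280:360]; c=np.clip(cv2.resize(c,None,fx=8,fy=8,interpolation=cv2.INTER_CUBIC).astype(float)*1.6,0,255).astype(np.uint8); save('c'+n,c)
E
```

```text
(no output)
```

View pics/cw12.png

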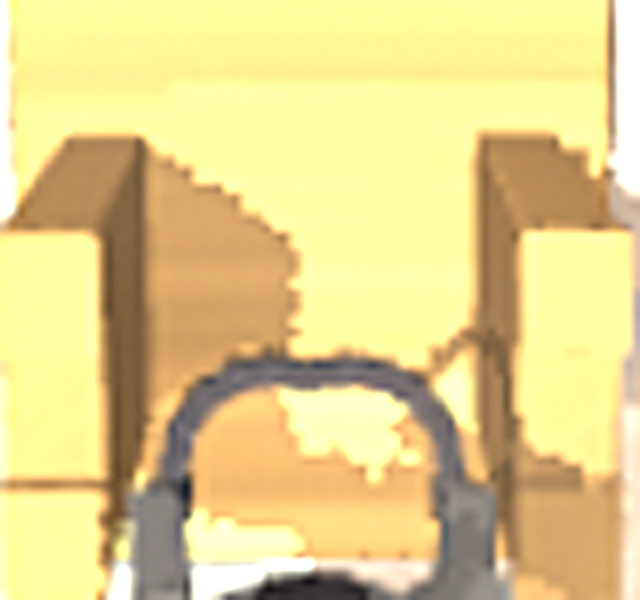

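```bash
python3 - <<'E'
from h import *
import pickle
s,d=pickle.load(open('w12.pkl','rb')); R_,p=wpose(s)
P=lambda a,b:np.array([a/8+280-.44,b/8+130-.44])
def tl(u,dz):
    C,v=wray(s,d,u); o=R_.T@(C-p); w=R_.T@v; t=(dz-o[1])/w[1]; q=o+t*w; return (q*1000).round(1)
for nm,u in dict(outback=(315,353),inback=(315,386),inL=(190,465),inR=(437,465),outL=(160,465),outR=(465,465),inL2=(215,405),inR2=(413,405),jawLtop=(160,488),jawRtop=(465,488)).items(): print(nm,tl(P(*u),.1285))
c=lambda a,b:np.array([a/3+200-.33,b/3+130-.33])
for u in [(186,243),(528,240),(358,243),(358,303)]: print('bar',tl(c(*u),.049))
E
```

```text
outback [ -0.7 128.5  18.6]
inback [ -0.7 128.5  14.7]
inL [-15.  128.5   5.4]
inR [ 13.4 128.5   5.4]
outL [-18.4 128.5   5.4]
outR [ 16.6 128.5   5.4]
inL2 [-12.1 128.5  12.5]
inR2 [ 10.5 128.5  12.5]
jawLtop [-18.5 128.5   2.7]
jawRtop [ 16.6 128.5   2.7]
bar [-39.4  49.   10.9]
bar [37.5 49.  11.7]
bar [-0.7 49.  11. ]
bar [-0.7 49.  -3.5]
```

```bash
python3 -m crank '[{"tx":0,"ty":0.4,"tz":0,"ax":0,"ay":0,"az":0},{"tx":0.1,"ty":1.3,"tz":0,"ax":0,"ay":0,"az":0},{"tx":0.2,"ty":2.4,"tz":0,"ax":0,"ay":0,"az":0},{"tx":0.3,"ty":3.6,"tz":0,"ax":0,"ay":0,"az":0},{"tx":0.4,"ty":4.8,"tz":0,"ax":0,"ay":0,"az":0},{"tx":0.5,"ty":6,"tz":0,"ax":0,"ay":0,"az":0},{"tx":0.6,"ty":7,"tz":0,"ax":0,"ay":0,"az":0},{"tx":0.61,"ty":7.6,"tz":0,"ax":0,"ay":0,"az":0},{"tx":0.61,"ty":7.77,"tz":0,"ax":0,"ay":0,"az":0},{"tx":0.61,"ty":7.77,"tz":0,"ax":0,"ay":0,"az":0}]'
python3 -m crank '[{"tx":0,"ty":0,"tz":-0.25,"ax":0,"ay":0,"az":0},{"tx":0,"ty":0,"tz":-0.5,"ax":0,"ay":0,"az":0},{"tx":0,"ty":0,"tz":-0.7,"ax":0,"ay":0,"az":0},{"tx":0,"ty":0,"tz":-0.7,"ax":0,"ay":0,"az":0},{"tx":0,"ty":0,"tz":-0.7,"ax":0,"ay":0,"az":0}]'
python3 - <<'E'
from h import *
import pickle
s=status.get_state(); d=get_image('wrist'); pickle.dump((s,d),open('w13.pkl','wb'))
R_=wpose(s)[0]; print(s['time_s'],s['position'],s['finger_gap'],s['wrist_force'],s['moment'],R_[:,1].round(4),np.degrees(np.arctan2(R_[1,0],R_[0,0])))
c=d['color'][140:215,275:365]; c=np.clip(cv2.resize(c,None,fx=8,fy=8,interpolation=cv2.INTER_CUBIC).astype(float)*1.6,0,255).astype(np.uint8); save('cw13',c)
E
```

```text
time_s: 15.9
position: [0.5725, 0.0415, 0.2732]
ee_rot: [-0.572, 0.573, 0.415, -0.415]
wrist_force: [-0.0, -0.0, -2.3]
finger_gap: 0.0383
time_s: 16.52
position: [0.5727, 0.0413, 0.2453]
ee_rot: [-0.572, 0.573, 0.415, -0.415]
wrist_force: [-0.1, 0.5, -1.1]
finger_gap: 0.038
16.525 [0.57269553 0.04133748 0.24532467] 0.038016082468488 [-0.0664105   0.49917323 -1.10519679] [ 0.0390224  -0.0141724   0.02359319] [ 0.0016 -0.001  -1.    ] 71.8900731350652
```

View pics/cw13.png

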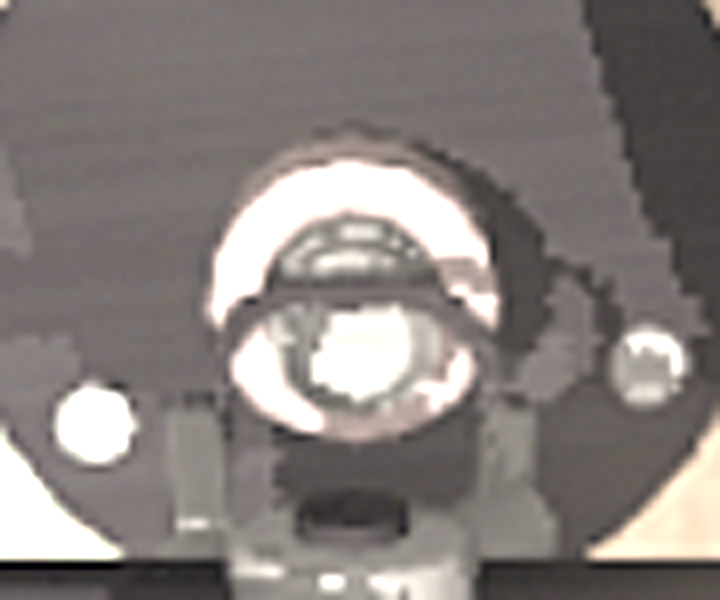

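```bash
python3 - <<'E'
from h import *
import pickle
s,d=pickle.load(open('w13.pkl','rb')); R_,p=wpose(s)
P=lambda a,b:np.array([a/8+275-.44,b/8+140-.44])
def tl(u,z):
    C,v=wray(s,d,u); q=C+v*(z-C[2])/v[2]; return (R_.T@(q-p)*1000).round(1)
zr=p[2]-.1285
for nm,u in dict(outback=(352,280),inback=(352,303),inL=(232,365),inR=(475,365),outL=(218,340),outR=(497,340)).items(): print(nm,tl(P(*u),zr))
for nm,u in dict(c=(361,352),l=(310,352),r=(412,352),t=(361,303),b=(361,400)).items(): print('flat',nm,tl(P(*u),.084))
for nm,u in dict(l=(207,310),r=(497,310),t=(350,160)).items(): print('spacer',nm,tl(P(*u),.064))
E
```

```text
outback [ -1.  128.5  17.8]
inback [ -1.  128.5  15.1]
inL [-14.7 128.5   7.8]
inR [ 13.1 128.5   7.8]
outL [-16.3 128.5  10.7]
outR [ 15.6 128.5  10.8]
flat c [  0.2 161.3   0.9]
flat l [ -6.4 161.3   0.9]
flat r [  6.7 161.3   0.9]
flat t [1.000e-01 1.613e+02 7.400e+00]
flat b [  0.2 161.3  -5.5]
spacer l [-20.7 181.3   1.7]
spacer r [ 18.7 181.3   1.7]
spacer t [ -1.3 181.3  22.4]
```

```bash
python3 -m crank '[{"tx":0.005,"ty":0.012,"tz":-0.25,"ax":0,"ay":0,"az":0},{"tx":0.005,"ty":0.012,"tz":-0.5,"ax":0,"ay":0,"az":0},{"tx":0.005,"ty":0.012,"tz":-0.65,"ax":0,"ay":0,"az":0},{"tx":0.005,"ty":0.012,"tz":-0.65,"ax":0,"ay":0,"az":0},{"tx":0.005,"ty":0.012,"tz":-0.65,"ax":0,"ay":0,"az":0}]'
python3 - <<'E'
from h import *
import pickle
s=status.get_state(); d=get_image('wrist'); pickle.dump((s,d),open('w14.pkl','wb'))
R_=wpose(s)[0]; print(s['time_s'],s['position'],s['finger_gap'],s['wrist_force'],s['moment'],R_[:,1].round(4))
c=d['color'][140:215,275:365]; c=np.clip(cv2.resize(c,None,fx=8,fy=8,interpolation=cv2.INTER_CUBIC).astype(float)*1.4,0,255).astype(np.uint8); save('cw14',c)
E
```

```text
time_s: 17.2
position: [0.5732, 0.0419, 0.2197]
ee_rot: [-0.572, 0.573, 0.416, -0.415]
wrist_force: [0.1, 0.1, -1.7]
finger_gap: 0.0382
17.2 [0.57317531 0.04191371 0.21974046] 0.03824570716056094 [ 0.07235424  0.12394082 -1.6787798 ] [ 0.00196828 -0.05349746  0.01861088] [ 2.3e-03 -9.0e-04 -1.0e+00]
```

View pics/cw14.png

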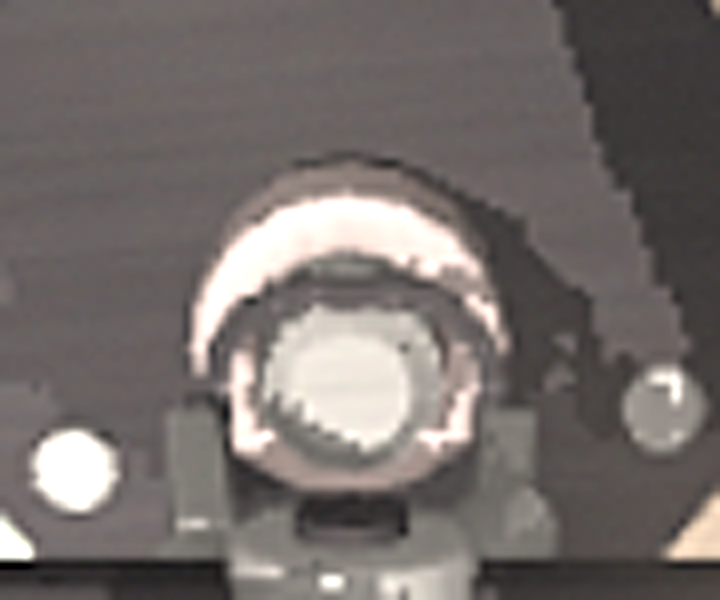

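```bash
python3 - <<'E'
from h import *
import pickle
s,d=pickle.load(open('w14.pkl','rb')); R_,p=wpose(s)
P=lambda a,b:np.array([a/8+275-.44,b/8+140-.44])
def tl(u,z):
    C,v=wray(s,d,u); q=C+v*(z-C[2])/v[2]; return (R_.T@(q-p)*1000).round(1)
zr=p[2]-.1285
for nm,u in dict(outback=(352,275),inback=(352,304),inL=(230,370),inR=(482,370)).items(): print(nm,tl(P(*u),zr))
for nm,u in dict(l=(262,385),r=(440,385),t=(351,305),b=(351,465)).items(): print('chamf',nm,tl(P(*u),.080))
for nm,u in dict(l=(272,385),r=(410,385),t=(345,330),b=(360,450)).items(): print('flat',nm,tl(P(*u),.084))
for nm,u in dict(t=(345,192)).items(): print('spacer',nm,tl(P(*u),.064))
E
```

```text
outback [ -1.  128.5  18.3]
inback [ -1.  128.5  15. ]
inL [-15.  128.5   7.2]
inR [ 13.9 128.5   7.2]
chamf l [-11.7 139.7   2.4]
chamf r [  9.5 139.7   2.4]
chamf t [ -1.1 139.7  12.2]
chamf b [ -1.1 139.8  -7.6]
flat l [-10.4 135.7   3.5]
flat r [  5.8 135.7   3.5]
flat t [ -1.8 135.7  10.1]
flat b [ -0.  135.8  -4.5]
spacer t [ -1.9 155.7  22.8]
```

Ring and spindle centres agree within about 0.5 mm. Descending slowly.

```bash
python3 -m crank '[{"tx":0,"ty":0,"tz":-0.1,"ax":0,"ay":0,"az":0},{"tx":0,"ty":0,"tz":-0.2,"ax":0,"ay":0,"az":0},{"tx":0,"ty":0,"tz":-0.3,"ax":0,"ay":0,"az":0},{"tx":0,"ty":0,"tz":-0.3,"ax":0,"ay":0,"az":0}]'
python3 - <<'E'
from h import *
import pickle
s=status.get_state(); d=get_image('wrist'); pickle.dump((s,d),open('w15.pkl','wb'))
R_=wpose(s)[0]; print(s['time_s'],s['position'],s['finger_gap'],s['wrist_force'],s['moment'],R_[:,1].round(4))
c=d['color'][140:215,275:365]; c=np.clip(cv2.resize(c,None,fx=8,fy=8,interpolation=cv2.INTER_CUBIC).astype(float)*1.4,0,255).astype(np.uint8); save('cw15',c)
E
```

```text
time_s: 17.75
position: [0.5729, 0.0419, 0.2072]
ee_rot: [-0.572, 0.573, 0.415, -0.415]
wrist_force: [0.3, 0.6, -2.1]
finger_gap: 0.0382
17.75 [0.57286547 0.04188201 0.20724385] 0.03824725591942281 [ 0.33444517  0.63277385 -2.10209429] [0.05126531 0.02294359 0.01772075] [ 0.0015 -0.001  -1.    ]
```

View pics/cw15.png

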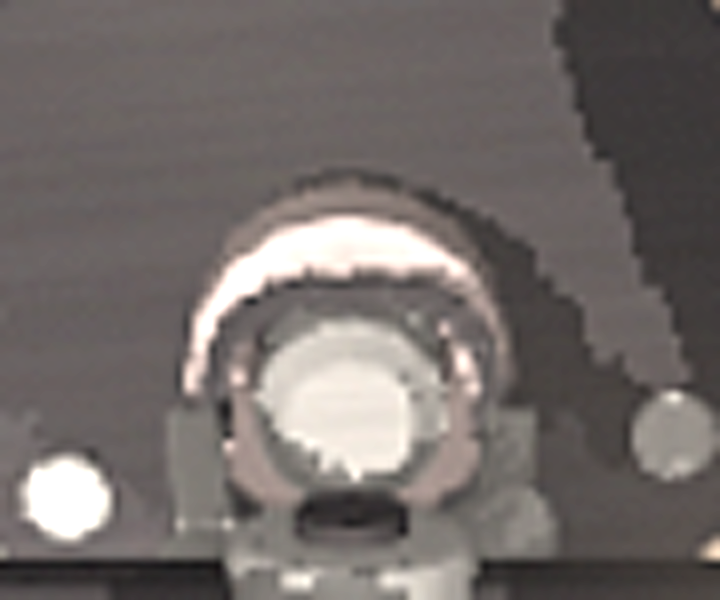

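The ring surrounds the spindle (flat centre at (350,395) in the crop) with gaps left and right, and there is no contact force. Continuing.

```bash
python3 -m crank '[{"tx":0,"ty":0,"tz":-0.1,"ax":0,"ay":0,"az":0},{"tx":0,"ty":0,"tz":-0.2,"ax":0,"ay":0,"az":0},{"tx":0,"ty":0,"tz":-0.27,"ax":0,"ay":0,"az":0},{"tx":0,"ty":0,"tz":-0.27,"ax":0,"ay":0,"az":0},{"tx":0,"ty":0,"tz":-0.27,"ax":0,"ay":0,"az":0}]'
python3 - <<'E'
from h import *
import pickle
s=status.get_state(); d=get_image('wrist'); pickle.dump((s,d),open('w16.pkl','wb'))
R_=wpose(s)[0]; print(s['time_s'],s['position'],s['finger_gap'],s['wrist_force'],s['moment'],R_[:,1].round(4))
c=d['color'][140:215,275:365]; c=np.clip(cv2.resize(c,None,fx=8,fy=8,interpolation=cv2.INTER_CUBIC).astype(float)*1.4,0,255).astype(np.uint8); save('cw16',c)
E
```

```text
time_s: 18.42
position: [0.5731, 0.0419, 0.1968]
ee_rot: [-0.572, 0.573, 0.416, -0.415]
wrist_force: [-0.4, 0.4, -1.8]
finger_gap: 0.0382
18.425 [0.5731353  0.04192675 0.19682263] 0.03820503505860603 [-0.42655952  0.38371421 -1.82845681] [ 0.03516277  0.04312905 -0.01203314] [ 2.1e-03 -9.0e-04 -1.0e+00]
```

View pics/cw16.png

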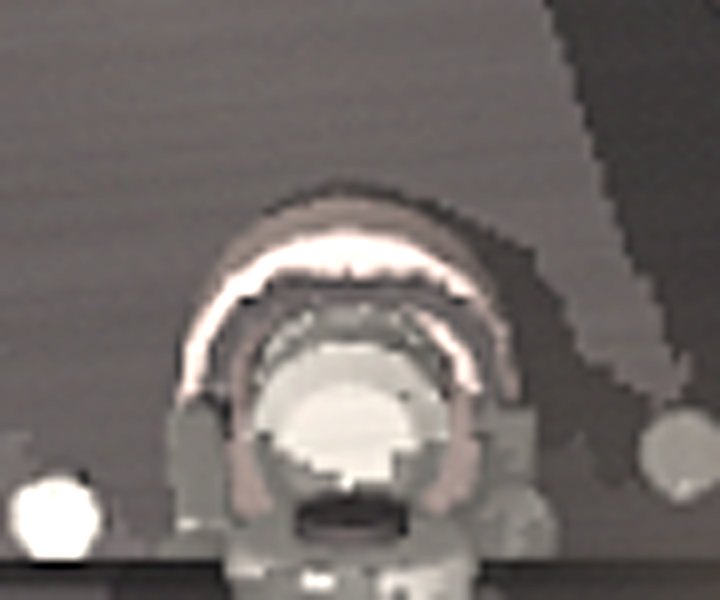

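```bash
python3 -m crank '[{"tx":0,"ty":0,"tz":-0.03,"ax":0,"ay":0,"az":0},{"tx":0,"ty":0,"tz":-0.05,"ax":0,"ay":0,"az":0},{"tx":0,"ty":0,"tz":-0.05,"ax":0,"ay":0,"az":0}]'
python3 -m crank '[{"tx":0,"ty":0,"tz":-0.025,"ax":0,"ay":0,"az":0},{"tx":0,"ty":0,"tz":-0.025,"ax":0,"ay":0,"az":0}]'
```

```text
time_s: 18.85
position: [0.5731, 0.0419, 0.1948]
ee_rot: [-0.572, 0.573, 0.416, -0.415]
wrist_force: [-0.6, -0.1, -1.6]
finger_gap: 0.038
time_s: 19.1
position: [0.573, 0.0419, 0.1937]
ee_rot: [-0.572, 0.573, 0.415, -0.415]
wrist_force: [-0.6, 0.5, -1.5]
finger_gap: 0.0385
```

```bash
python3 -m crank '[{"tx":0,"ty":0,"tz":-0.015,"ax":0,"ay":0,"az":0},{"tx":0,"ty":0,"tz":-0.015,"ax":0,"ay":0,"az":0}]'
python3 -c "
from h import *
for i in range(3):
  s=status.get_state();print(s['position'],s['wrist_force'],s['moment'])"
```

```text
time_s: 19.35
position: [0.5731, 0.0419, 0.1932]
ee_rot: [-0.572, 0.573, 0.416, -0.415]
wrist_force: [-0.3, 0.2, -2.3]
finger_gap: 0.0382
[0.57312768 0.041906   0.1932128 ] [-0.30166945  0.21120439 -2.25783909] [-0.0020086  -0.01210992  0.02179306]
[0.57312768 0.041906   0.1932128 ] [-0.30166945  0.21120439 -2.25783909] [-0.0020086  -0.01210992  0.02179306]
[0.57312768 0.041906   0.1932128 ] [-0.30166945  0.21120439 -2.25783909] [-0.0020086  -0.01210992  0.02179306]
```

```bash
python3 -m crank '[{"tx":0,"ty":0,"tz":-0.015,"ax":0,"ay":0,"az":0},{"tx":0,"ty":0,"tz":-0.015,"ax":0,"ay":0,"az":0}]'
python3 - <<'E'
from h import *
import pickle
s=status.get_state(); d=get_image('wrist'); pickle.dump((s,d),open('w17.pkl','wb'))
c=d['color'][140:215,275:365]; c=np.clip(cv2.resize(c,None,fx=8,fy=8,interpolation=cv2.INTER_CUBIC).astype(float)*1.4,0,255).astype(np.uint8); save('cw17',c)
d=get_image('scene'); save('s17',cv2.resize(d['color'][150:260,270:400],None,fx=6,fy=5.4,interpolation=cv2.INTER_CUBIC))
E
```

```text
time_s: 19.6
position: [0.5734, 0.0419, 0.1932]
ee_rot: [-0.572, 0.573, 0.416, -0.415]
wrist_force: [-0.3, -0.8, 1.1]
finger_gap: 0.0382
```

View pics/cw17.png

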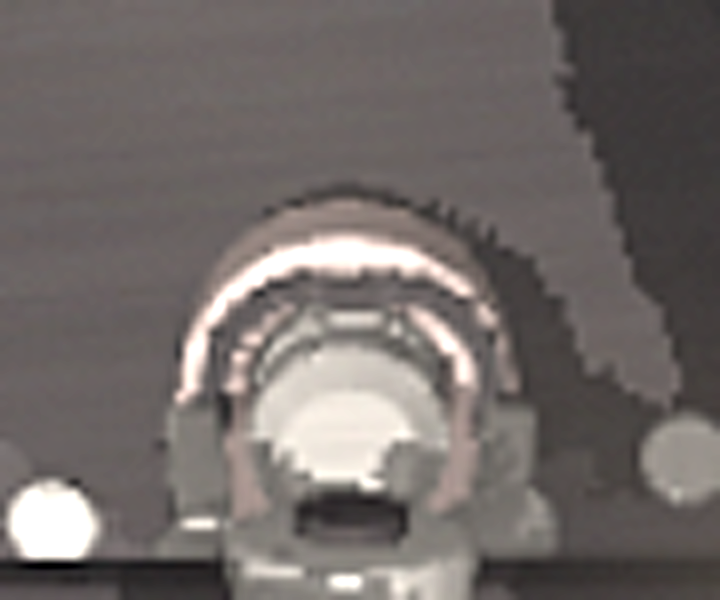

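View pics/s17.png

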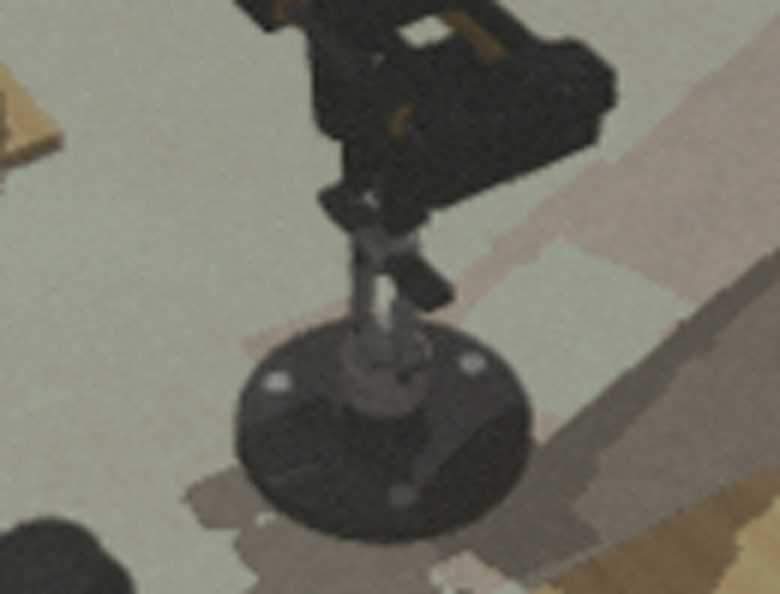

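Contact at TCP z 0.1932 with about 3 N, close to the predicted 0.1938. The ring is resting on the spacer's top face, so I raise it 0.7 mm to centre it in the groove.

```bash
python3 -m crank '[{"tx":0,"ty":0,"tz":0.018,"ax":0,"ay":0,"az":0},{"tx":0,"ty":0,"tz":0.018,"ax":0,"ay":0,"az":0},{"tx":0,"ty":0,"tz":0.018,"ax":0,"ay":0,"az":0}]'
python3 - <<'E'
from h import *
s=status.get_state(); d=get_image('wrist'); R_,p=wpose(s); print(s['time_s'],p,s['finger_gap'],s['wrist_force'],s['moment'],R_[:,1].round(4))
c=d['color'][140:215,275:365]; c=np.clip(cv2.resize(c,None,fx=8,fy=8,interpolation=cv2.INTER_CUBIC).astype(float)*1.4,0,255).astype(np.uint8); save('cw18',c)
E
```

```text
time_s: 20.08
position: [0.5731, 0.0419, 0.1934]
ee_rot: [-0.572, 0.573, 0.416, -0.415]
wrist_force: [0.3, -0.8, -1.7]
finger_gap: 0.0385
20.075 [0.57310756 0.04191271 0.1933654 ] 0.03849031209265862 [ 0.32900903 -0.82752091 -1.74883054] [ 0.02124021 -0.05821477 -0.02705966] [ 2.1e-03 -9.0e-04 -1.0e+00]
```

View pics/cw18.png

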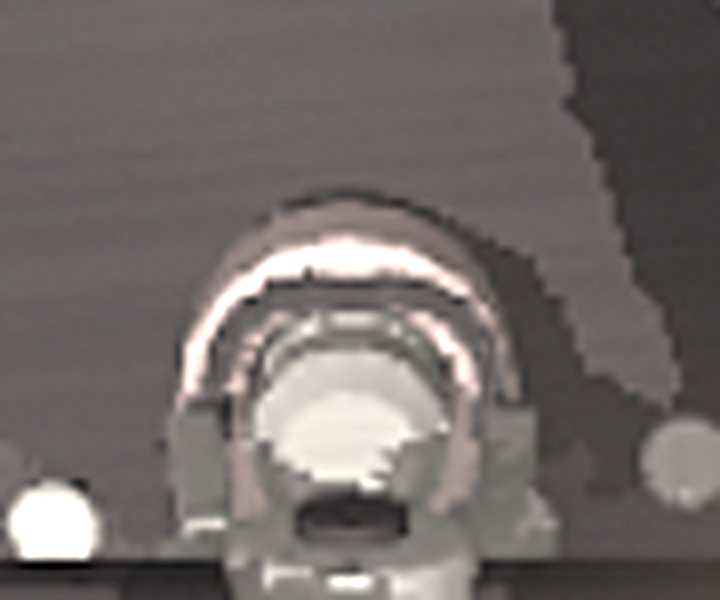

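```bash
python3 -m crank '[{"tx":0,"ty":0,"tz":0.01,"ax":0,"ay":0,"az":0},{"tx":0,"ty":0,"tz":0.01,"ax":0,"ay":0,"az":0},{"tx":0,"ty":0,"tz":0.01,"ax":0,"ay":0,"az":0}]'
python3 - <<'E'
from h import *
s=status.get_state(); print(s['position'],s['finger_gap'],s['wrist_force'],np.abs(s['dq']).max())
t=get_image('top'); save('t18',t['color'])
E
```

```text
time_s: 20.5
position: [0.5732, 0.0419, 0.1938]
ee_rot: [-0.572, 0.573, 0.416, -0.415]
wrist_force: [0.1, 0.6, -2.3]
finger_gap: 0.0385
[0.57316306 0.04187851 0.19382406] 0.038506714876506094 [ 0.14977153  0.60762811 -2.30014652] 0.000881526799985353
```

View pics/t18.png

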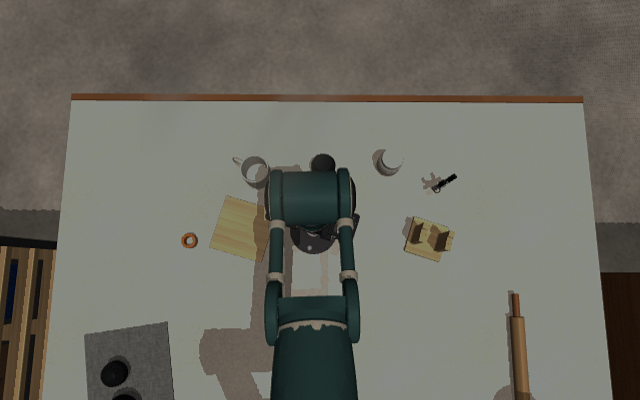

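The mug (255,170), pod (322,163), jar (390,160) and small pliers are where they started. The arm is still, and the load is only the pliers' weight. Handing in.

```bash
python3 -c "
from h import *
print(robot.hand_in())"
```

```text
the job is handed in; nothing more can be done
None
```

The job is handed in at about 20.5 s of the 64 s. The spacer is home on the hub and released. The pliers are still held fully squeezed, with the spread circlip round the spindle at the groove.

**Spacer:** It met the hub at the expected height, with about 10 N of push just before I let go. The picture afterwards showed the groove just above its top face.

**Circlip:** I lowered it until it touched the spacer with about 3 N, at 0.1932 m tool height against 0.1938 m predicted. I then raised it about 0.6 mm to bring it level with the groove. Contact was gone, leaving about 2 N downward (roughly the pliers' weight) and under 1 N sideways.

**Grip:** The finger gap read 38.5 mm. That is below the 40 mm for a full squeeze, but the spacer, also 40 mm, read about 39 mm in the same grip, so I take the pliers as against their stop. The tool was within about 0.15° of vertical.

**Others:** The mug, jar and pod look unmoved in the last top picture.

**Disagreements:**
- The wrist camera sat about 1 mm off the arm's own readings, so I positioned things relative to each other in the same view.
- My estimates of the circlip's centre differed by about 1 mm front to back. The last close picture still showed it clear all round the visible part of the spindle.
- The final height is inferred from the touch and the arm's reading. I did not see the circlip level in the groove from the side.

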